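# Load the connector test fixture, finding the free sockets by feel

## Task

Take the red dust caps off the test fixture and put them in the blue bin, and plug every module on the mat fully home into the fixture, one to a socket; two of the six sockets are blocked inside, which can only be felt, so a module that stops short must be moved to another socket. When all are home, swing the clear cover shut over them and then press the green start button fully down. Leave the jar and the screwdriver where they are.

Things in the scene. Friction and masses are not known exactly. Their poses are not given: they have to be found in the camera images.
- fixture: Fixed test fixture. Origin: underside centre of its grey socket block, 90 (x) by 335 (y) by 50 mm high. Six sockets in a row along y at x = 0, 53 mm apart. Its -x side faces the robot and carries the cover's hinge, on two posts 14 mm wide and 89 mm high at x = -74, y = +-160 mm. A blue control pod, 90 by 80 by 50 mm high, adjoins the +y end.
- cover (a joint): Clear cover with a red rim, 112 mm from hinge to free edge, 306 mm wide, 5 mm thick (rim 8): 0 = shut (level), 1.57 = upright, up to 2.0 leaning back towards the robot. It stays wherever it is left; 2 to 5 N at the free edge swings it. Shut, its underside lies 2 mm above seated modules; one standing proud keeps it from shutting.
- cover_hinge (a point): Centre of the cover's hinge line (its underside when shut), 84 mm above the table, 70 mm to the -x side of the socket row; the axis runs along the fixture's y.
- start (a joint): Green start button on the control pod: 0 = up, 0.006 m = fully pressed. It springs back; about 5 N pushes it fully down.
- start_top (a point): Centre of the top of the green start button, 32 mm across; pressed straight down.
- socket_0 (a point): Centre of the mouth of socket 0 on the block's top, 50 mm above the table (0 to 5 along +y). 41 (x) by 35 mm (y) with a 2 mm chamfer. A free one is 45 mm deep; in two of the six, different each time, a hidden blanking piece stops a plug hard after 18 mm. A black dust shutter 5 mm down hides it from sight and gives way without resistance.
- socket_1 (a point): Centre of the mouth of socket 1 on the block's top, 50 mm above the table (0 to 5 along +y). 41 (x) by 35 mm (y) with a 2 mm chamfer. A free one is 45 mm deep; in two of the six, different each time, a hidden blanking piece stops a plug hard after 18 mm. A black dust shutter 5 mm down hides it from sight and gives way without resistance.
- socket_2 (a point): Centre of the mouth of socket 2 on the block's top, 50 mm above the table (0 to 5 along +y). 41 (x) by 35 mm (y) with a 2 mm chamfer. A free one is 45 mm deep; in two of the six, different each time, a hidden blanking piece stops a plug hard after 18 mm. A black dust shutter 5 mm down hides it from sight and gives way without resistance.
- socket_3 (a point): Centre of the mouth of socket 3 on the block's top, 50 mm above the table (0 to 5 along +y). 41 (x) by 35 mm (y) with a 2 mm chamfer. A free one is 45 mm deep; in two of the six, different each time, a hidden blanking piece stops a plug hard after 18 mm. A black dust shutter 5 mm down hides it from sight and gives way without resistance.
- socket_4 (a point): Centre of the mouth of socket 4 on the block's top, 50 mm above the table (0 to 5 along +y). 41 (x) by 35 mm (y) with a 2 mm chamfer. A free one is 45 mm deep; in two of the six, different each time, a hidden blanking piece stops a plug hard after 18 mm. A black dust shutter 5 mm down hides it from sight and gives way without resistance.
- socket_5 (a point): Centre of the mouth of socket 5 on the block's top, 50 mm above the table (0 to 5 along +y). 41 (x) by 35 mm (y) with a 2 mm chamfer. A free one is 45 mm deep; in two of the six, different each time, a hidden blanking piece stops a plug hard after 18 mm. A black dust shutter 5 mm down hides it from sight and gives way without resistance.
- module_a: Plug module, may be absent. 64 mm tall, 130 to 210 g: heavy smooth steel shank 38 (x) by 32 (y) by 32 mm high, above it a white head 44 (x) by 38 (y) by 32 mm, green band. Origin: centre of the shank's underside; z up. Starts upright; plugs in either way round. Home, the head's shoulder rests on the block: origin 18 mm above the table; over a blanking piece it stops at 32 mm.
- module_b: Plug module, may be absent. 64 mm tall, 130 to 210 g: heavy smooth steel shank 38 (x) by 32 (y) by 32 mm high, above it a white head 44 (x) by 38 (y) by 32 mm, green band. Origin: centre of the shank's underside; z up. Starts upright; plugs in either way round. Home, the head's shoulder rests on the block: origin 18 mm above the table; over a blanking piece it stops at 32 mm.
- module_c: Plug module, may be absent. 64 mm tall, 130 to 210 g: heavy smooth steel shank 38 (x) by 32 (y) by 32 mm high, above it a white head 44 (x) by 38 (y) by 32 mm, green band. Origin: centre of the shank's underside; z up. Starts upright; plugs in either way round. Home, the head's shoulder rests on the block: origin 18 mm above the table; over a blanking piece it stops at 32 mm.
- module_d: Plug module, may be absent. 64 mm tall, 130 to 210 g: heavy smooth steel shank 38 (x) by 32 (y) by 32 mm high, above it a white head 44 (x) by 38 (y) by 32 mm, green band. Origin: centre of the shank's underside; z up. Starts upright; plugs in either way round. Home, the head's shoulder rests on the block: origin 18 mm above the table; over a blanking piece it stops at 32 mm.
- cap_0: Red plastic dust cap, 30 g, may be absent; if present it starts in the mouth of socket 0, whether that is free or blocked. 40 mm tall: foot 38 (x) by 32 (y) by 12 mm, above it a head 44 (x) by 38 (y) by 28 mm. Origin: centre of the foot's underside, z up; in the socket it lies 38 mm above the table, the head 50 to 78 mm. It lifts straight out.
- cap_1: Red plastic dust cap, 30 g, may be absent; if present it starts in the mouth of socket 1, whether that is free or blocked. 40 mm tall: foot 38 (x) by 32 (y) by 12 mm, above it a head 44 (x) by 38 (y) by 28 mm. Origin: centre of the foot's underside, z up; in the socket it lies 38 mm above the table, the head 50 to 78 mm. It lifts straight out.
- cap_2: Red plastic dust cap, 30 g, may be absent; if present it starts in the mouth of socket 2, whether that is free or blocked. 40 mm tall: foot 38 (x) by 32 (y) by 12 mm, above it a head 44 (x) by 38 (y) by 28 mm. Origin: centre of the foot's underside, z up; in the socket it lies 38 mm above the table, the head 50 to 78 mm. It lifts straight out.
- cap_3: Red plastic dust cap, 30 g, may be absent; if present it starts in the mouth of socket 3, whether that is free or blocked. 40 mm tall: foot 38 (x) by 32 (y) by 12 mm, above it a head 44 (x) by 38 (y) by 28 mm. Origin: centre of the foot's underside, z up; in the socket it lies 38 mm above the table, the head 50 to 78 mm. It lifts straight out.
- cap_4: Red plastic dust cap, 30 g, may be absent; if present it starts in the mouth of socket 4, whether that is free or blocked. 40 mm tall: foot 38 (x) by 32 (y) by 12 mm, above it a head 44 (x) by 38 (y) by 28 mm. Origin: centre of the foot's underside, z up; in the socket it lies 38 mm above the table, the head 50 to 78 mm. It lifts straight out.
- cap_5: Red plastic dust cap, 30 g, may be absent; if present it starts in the mouth of socket 5, whether that is free or blocked. 40 mm tall: foot 38 (x) by 32 (y) by 12 mm, above it a head 44 (x) by 38 (y) by 28 mm. Origin: centre of the foot's underside, z up; in the socket it lies 38 mm above the table, the head 50 to 78 mm. It lifts straight out.
- jar: Amber jar, 52 mm across, 75 mm high, a bystander; origin at the centre of its underside.
- screwdriver: Screwdriver lying on the table, a bystander; about 200 mm long along its x axis.
- bin: Open blue bin for the dust caps, fixed, 180 (x) by 140 (y) by 50 mm high, walls and floor 5 mm; origin at the centre of its underside.
Not all that is in view belongs to the job. What is shaped like the cap_5 but purple is not meant. What is shaped like the cap_0 but purple is not meant.

How it is judged:
On the way, in this order (a step that is already met when the one before it is completed fails the run):
1. every dust cap is in the blue bin and every module present is fully home in a socket, the cover still open (z of each of module_a, module_b, module_c, module_d in the frame of fixture below 0.0215 m and angle between each of module_a, module_b, module_c, module_d's own z axis and vertical below 0.08 rad and x of module_a in the frame of fixture between -0.006 and 0.006 m and y of module_a in the frame of fixture between -0.145 and 0.145 m and x of module_b in the frame of fixture between -0.006 and 0.006 m and y of module_b in the frame of fixture between -0.145 and 0.145 m and x of module_c in the frame of fixture between -0.006 and 0.006 m and y of module_c in the frame of fixture between -0.145 and 0.145 m and x of module_d in the frame of fixture between -0.006 and 0.006 m and y of module_d in the frame of fixture between -0.145 and 0.145 m and x of cap_0 in the frame of bin between -0.085 and 0.085 m and y of cap_0 in the frame of bin between -0.065 and 0.065 m and z of each of cap_0, cap_1, cap_2, cap_3, cap_4, cap_5 in the frame of bin below 0.06 m and x of cap_1 in the frame of bin between -0.085 and 0.085 m and y of cap_1 in the frame of bin between -0.065 and 0.065 m and x of cap_2 in the frame of bin between -0.085 and 0.085 m and y of cap_2 in the frame of bin between -0.065 and 0.065 m and x of cap_3 in the frame of bin between -0.085 and 0.085 m and y of cap_3 in the frame of bin between -0.065 and 0.065 m and x of cap_4 in the frame of bin between -0.085 and 0.085 m and y of cap_4 in the frame of bin between -0.065 and 0.065 m and x of cap_5 in the frame of bin between -0.085 and 0.085 m and y of cap_5 in the frame of bin between -0.065 and 0.065 m and value of joint cover above 0.5 rad), for 0.2 s.
2. the cover is shut over them (value of joint cover below 0.05 rad), for 0.2 s.
3. the start button is pressed down with the cover shut (value of joint cover below 0.05 rad and value of joint start above 0.004 m), for 0.05 s.
At the end, for the whole second after the job is handed in: Every dust cap lies in the blue bin; every module stands at rest, fully home in a socket (shoulder within 3.5 mm of the block's top, within 6 mm of the row's centre line); the cover is shut (below 0.05 rad); the start button has been pressed 4 mm or more and is up again (z of each of module_a, module_b, module_c, module_d in the frame of fixture below 0.0215 m and angle between each of module_a, module_b, module_c, module_d's own z axis and vertical below 0.08 rad and x of module_a in the frame of fixture between -0.006 and 0.006 m and y of module_a in the frame of fixture between -0.145 and 0.145 m and x of module_b in the frame of fixture between -0.006 and 0.006 m and y of module_b in the frame of fixture between -0.145 and 0.145 m and x of module_c in the frame of fixture between -0.006 and 0.006 m and y of module_c in the frame of fixture between -0.145 and 0.145 m and x of module_d in the frame of fixture between -0.006 and 0.006 m and y of module_d in the frame of fixture between -0.145 and 0.145 m and x of cap_0 in the frame of bin between -0.085 and 0.085 m and y of cap_0 in the frame of bin between -0.065 and 0.065 m and z of each of cap_0, cap_1, cap_2, cap_3, cap_4, cap_5 in the frame of bin below 0.06 m and x of cap_1 in the frame of bin between -0.085 and 0.085 m and y of cap_1 in the frame of bin between -0.065 and 0.065 m and x of cap_2 in the frame of bin between -0.085 and 0.085 m and y of cap_2 in the frame of bin between -0.065 and 0.065 m and x of cap_3 in the frame of bin between -0.085 and 0.085 m and y of cap_3 in the frame of bin between -0.065 and 0.065 m and x of cap_4 in the frame of bin between -0.085 and 0.085 m and y of cap_4 in the frame of bin between -0.065 and 0.065 m and x of cap_5 in the frame of bin between -0.085 and 0.085 m and y of cap_5 in the frame of bin between -0.065 and 0.065 m and value of joint cover below 0.05 rad and value of joint start below 0.002 m and linear speed of each of module_a, module_b, module_c, module_d below 0.02 m/s); the robot touches nothing.
It fails at once if jar disturbed (distance of jar from where it was at the start of the episode above 0.03 m).
It fails at once if screwdriver disturbed (distance of screwdriver from where it was at the start of the episode above 0.03 m).
It fails at once if start button pressed while the cover is open (value of joint start above 0.004 m and value of joint cover above 0.2 rad).
Of cap_0, cap_1, cap_2, cap_3, cap_4, cap_5 only 2 to 4 are there at a start; the rules pass over those that are not, and their reading is None.
Of module_a, module_b, module_c, module_d only 3 to 4 are there at a start; the rules pass over those that are not, and their reading is None.
At some moment in a run one of module_a, module_b, module_c, module_d may be knocked a few centimetres aside while the robot is not near it.
It also fails if it takes over 210 s, if anything falls off the work surface, if the arm or the gripper's body presses on something with over 40 N, if the wrist force passes 120 N, or if a joint passes its speed limit or range.

## Robot

A 6-joint arm with a two-finger parallel gripper is mounted at the origin on the work surface. World frame = base frame: x ahead of the robot, y to its left, z up, the work surface at z = 0. Lengths are in m, angles in rad, forces in N, time in s.
With the tool pointing down it reaches from about 0.35 to 0.85 m from the base axis. Payload 8.1 kg.
Tool frame: the origin (TCP) lies on the centre line of the jaws, within the pads' length; the fingertips stand robot.tips_ahead ahead of it and the grasp point (between the pads) lies 6 mm ahead of it (robot.tips_ahead is the distance from the TCP to the fingertips, in m); z points along the fingers, y is the line along which they close (so a half turn about z gives the same grasp; the last joint's range is limited). The gripper opens to 93 mm and grips with 3 to 60 N. Pads are 15 mm wide; open, the fingers measure 128 mm over their backs; the gripper's body (75 mm by 188 mm) begins 65 mm behind the grasp point.
Start: joints at [-1.357, 0.13, 1.488, -0, 1.523, -0.085], TCP at [0.177, -0.573, 0.244] pointing down, gripper open.
Joint ranges: [-2.96, 2.96], [-0.89, 2.26], [0.02, 2.5], [-1.34, 4.48], [0, 2.73], [-2.66, 2.66]. Speed limits (rad/s): [2.39, 2.39, 2.79, 3.14, 3.14, 3.14].

## Interface

Orientations are given as a rotation vector (axis times angle).
In Python, from plant import robot gives the robot as it stands.
- The arm moves only by the tool apply_moves, never from a script. Its arguments are lists of equal length, an entry for each row: "delta_pos": the shift along the tool's x, y, z in cm, a list of three; "twist": the turn about the tool's z in rad. A call has 1 to 8 rows; each row shifts and turns the commanded pose from where the row before left it, along the tool's axes as they then stand; what a row does not reach is not made up. A row lasts 1/8 s, in which the tool goes at most 62.5 mm and 10.7 degrees, less where a joint would pass 70% of its speed; a pose out of reach is approached as far as the arm can. A call with a gripper value outside its range is refused whole. "gripper" is the finger opening in cm, from 0 to 9.3, set as the call begins (left out, the last holds). The fingers move at their own pace and stop on an object; "squeeze" is the grip in N (left out, the last holds). Time passes only in rows, so rows that do not move let the fingers close. It gives the time, the measured TCP pose, the force, the opening and the grip force at its end, in the units of the state.
- robot.read_state(): the state, without advancing time (a new reading comes with each control period).
- robot.read_camera(name): name is "scene" or "side" or "wrist"; returns a dict with "frame" (384x512x3 uint8, red, green, blue), "vertical_fov" (degrees; the focal length in pixels is half the picture's height over the tangent of half this angle, whatever the lens; pixels are square), "cx", "cy" (the principal point, pixels), "k1" (the pictures are not rectified: a ray, as slopes to the right and down, at radius r is drawn at 1 + k1 r^2 times it, then the intrinsics apply), "R" (3x3) and "t" (3): a world point X has camera coordinates R X + t. Camera axes: x right, y down, z forward; pixel columns grow to the right and rows downward; lengths in m; the calibration is good to about 2 mm. A picture is of the moment at which its call begins. There is no depth.
- robot.close_job(): hands the job in; it is judged then, once.
The state is a dict: "t": time; "q": joint angles; "dq": joint speeds; "joint_torque": joint torques, N m; "tool_pos": TCP position; "orientation": TCP orientation; "force": force on the tool from outside, world axes, zero at the start; "wrist_torque": the same for the moment, N m; "opening": finger opening in m; "gripper_force": force on a finger pad.
Only numpy, scipy, OpenCV 4.12 (cv2) and the standard library are available. Lean on these libraries where they do the work, as an engineer would, in place of code of your own. Each camera call takes 0.05 s, during which the arm holds its last target. There are 200 camera calls.

## Working session

There is one attempt and no reset: what is moved stays moved. The work goes in short steps, Python scripts to look and compute and a tool call to move; the robot and the scene stay as the last step left them, time stands still between calls to the robot, and variables do not carry over. Pictures are saved under pics/ and viewed, at most 14 in all, crops included, and the job is handed in when it is done.

Besides the shell and the picture viewer there is one more tool, called after ">>>" as name(argument=value, ...) on one line, values as JSON. apply_moves: Moves the arm, as the interface text tells. Its arguments: {"type":"object","properties":{"delta_pos":{"type":"array"},"twist":{"type":"array"},"gripper":{"type":"number"},"squeeze":{"type":"number"}},"required":["delta_pos","twist"]}

```bash
ls; mkdir -p pics; python3 - <<'E'
from plant import robot
import cv2,numpy as np
print(robot.read_state(), robot.tips_ahead)
ims=[]
for n in("scene","side"):
    c=robot.read_camera(n); np.save(f"{n}.npy",c,allow_pickle=True)
    print(n,{k:c[k] for k in c if k!="frame"})
    cv2.imwrite(f"pics/{n}0.png",c["frame"][...,::-1])
E
```

```text
pics
{'t': 0.0, 'q': array([-1.35738602e+00,  1.31168087e-01,  1.48929332e+00, -2.69066275e-05,
        1.52297419e+00, -8.53946042e-02]), 'dq': array([-2.11987463e-03, -1.34503904e-04, -3.06505331e-05, -6.05421150e-04,
       -3.03213153e-04,  1.16095132e-03]), 'joint_torque': array([ 2.45134259e-03, -5.59834313e+01, -4.91756094e+01,  7.68467761e-02,
        3.51993064e-02, -1.66309728e-04]), 'tool_pos': array([ 0.17653074, -0.57289372,  0.24257555]), 'orientation': array([-3.10477864e+00, -4.67346031e-01,  2.27163527e-04]), 'force': array([ 0.05429031, -0.09452843, -0.0897109 ]), 'wrist_torque': array([ 0.03790607,  0.08428332, -0.02039497]), 'gripper_force': 0.0, 'opening': 0.09306846771882621} 0.025
scene {'vertical_fov': 52.303231705529534, 'cx': 259.2181772455208, 'cy': 183.29865409572247, 'k1': -0.07251643652513005, 'R': array([[ 0.70949916,  0.70470004, -0.00296612],
       [ 0.49974341, -0.50610542, -0.70293231],
       [-0.4968576 ,  0.49724758, -0.71125057]]), 't': array([-0.40397413, -0.25514693,  1.3060088 ])}
side {'vertical_fov': 46.83644721768748, 'cx': 253.19667046847897, 'cy': 195.2997012060181, 'k1': -0.15017375113872483, 'R': array([[-0.78830116, -0.61514927, -0.01313995],
       [-0.44238695,  0.58149391, -0.68275809],
       [ 0.42763895, -0.53240605, -0.73052634]]), 't': array([0.47031842, 0.32828613, 1.0044545 ])}
```

View pics/scene0.png

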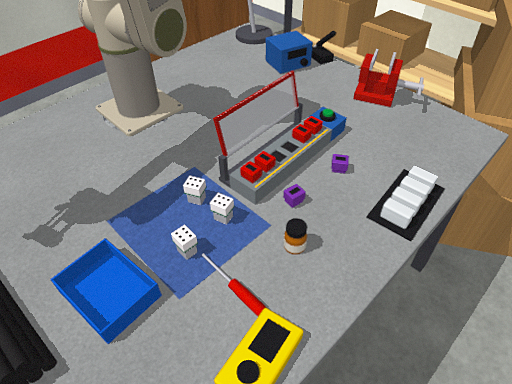

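View pics/side0.png

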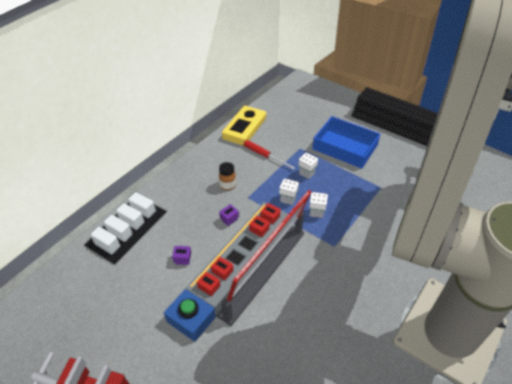

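Scene: robot is top left. The fixture has four red caps at about (250,172), (264,160), (301,132) and (314,124), with dark sockets between them. The green button is at (328,113) and the cover is upright. Three white modules stand on the mat at (194,187), (221,206) and (184,240). The bin is at (107,288), the jar at (295,236) and the screwdriver at (240,290). Two purple decoys lie at (294,195) and (340,162), and four white blocks on a black tray at (410,195) are not on the mat. Next I measure by colour.

```bash
cat > h.py <<'E'
import numpy as np,cv2
def cam(n):
    from plant import robot
    return robot.read_camera(n)
def ray(c,uv):
    f=192/np.tan(np.radians(c["vertical_fov"])/2)
    K=np.array([[f,0,c["cx"]],[0,f,c["cy"]],[0,0,1]])
    d=np.array([c["k1"],0,0,0,0])
    p=cv2.undistortPoints(np.array(uv,float).reshape(-1,1,2),K,d).reshape(-1,2)
    v=np.c_[p,np.ones(len(p))]@c["R"]
    return -c["R"].T@c["t"], v/np.linalg.norm(v,axis=1)[:,None]
def plane(c,uv,z):
    o,v=ray(c,uv); return o+v*((z-o[2])/v[:,2])[:,None]
def tri(c1,u1,c2,u2):
    o1,a=ray(c1,u1);o2,b=ray(c2,u2);a=a[0];b=b[0]
    s=np.linalg.lstsq(np.c_[a,-b],o2-o1,rcond=None)[0]
    p,q=o1+s[0]*a,o2+s[1]*b
    return (p+q)/2,np.linalg.norm(p-q)
def proj(c,P):
    f=192/np.tan(np.radians(c["vertical_fov"])/2)
    K=np.array([[f,0,c["cx"]],[0,f,c["cy"]],[0,0,1]])
    return cv2.projectPoints(np.array(P,float).reshape(-1,1,3),cv2.Rodrigues(c["R"])[0],c["t"],K,np.array([c["k1"],0,0,0,0]))[0].reshape(-1,2)
def mask(im,col):
    h=cv2.cvtColor(im,cv2.COLOR_RGB2HSV).astype(int);H,S,V=h[...,0],h[...,1],h[...,2]
    m={"red":((H<8)|(H>172))&(S>150)&(V>80),"green":(H>45)&(H<80)&(S>120)&(V>60),
     "white":(S<40)&(V>190),"blue":(H>98)&(H<116)&(S>170)&(V>90),"yellow":(H>15)&(H<32)&(S>120)&(V>110),"purple":(H>130)&(H<160)&(S>90)}[col]
    return m.astype(np.uint8)
def blobs(im,col,amin=15):
    n,l,s,ce=cv2.connectedComponentsWithStats(mask(im,col))
    return [(int(s[i,4]),ce[i].round(1).tolist(),s[i,:4].tolist()) for i in range(1,n) if s[i,4]>=amin]
def load(n): return np.load(n+".npy",allow_pickle=True).item()
E
python3 - <<'E'
from h import *
for n in("scene","side"):
    c=load(n)
    for col in("red","green","white","blue"):
        for b in blobs(c["frame"],col,25): print(n,col,b)
ims=[]
for n,(x,y,w,h) in {"scene":(150,60,220,200),"side":(160,140,220,200)}.items():
    c=load(n); ims.append(cv2.resize(c["frame"][y:y+h,x:x+w],None,fx=1.8,fy=1.8,interpolation=cv2.INTER_CUBIC))
cv2.imwrite("pics/z0.png",np.hstack(ims)[...,::-1])
E
```

```text
scene red (4177, [46.7, 60.8], [0, 26, 103, 76])
scene red (1455, [377.0, 83.2], [354, 53, 49, 54])
scene red (559, [245.7, 108.1], [213, 71, 86, 85])
scene red (426, [306.8, 129.4], [292, 116, 31, 27])
scene red (560, [257.6, 166.8], [240, 151, 36, 32])
scene red (501, [246.1, 296.3], [228, 279, 37, 37])
scene green (76, [327.3, 112.6], [322, 109, 12, 8])
scene white (271, [271.5, 4.3], [253, 0, 32, 14])
scene white (187, [297.2, 8.9], [292, 0, 11, 21])
scene white (2515, [436.5, 25.0], [374, 0, 107, 59])
scene white (25, [374.4, 54.6], [372, 49, 6, 13])
scene white (103, [415.6, 84.5], [405, 77, 19, 18])
scene white (1619, [407.8, 195.8], [381, 166, 57, 62])
scene white (250, [192.6, 185.5], [183, 176, 22, 20])
scene white (277, [220.0, 203.5], [210, 193, 23, 23])
scene white (298, [182.1, 235.9], [171, 225, 25, 26])
scene white (25, [288.4, 246.8], [286, 244, 7, 7])
scene white (59, [216.5, 268.0], [202, 254, 28, 28])
scene blue (1288, [286.3, 50.5], [266, 31, 46, 42])
scene blue (64, [317.8, 113.0], [310, 107, 16, 13])
scene blue (293, [335.9, 125.0], [323, 113, 23, 28])
scene bl
[... 532 characters left out ...]
 [180, 300, 15, 14])
side white (231, [10.0, 4.4], [0, 0, 30, 14])
side white (48397, [126.1, 89.3], [0, 0, 339, 268])
side white (158, [308.4, 159.3], [299, 153, 19, 14])
side white (183, [288.9, 185.2], [280, 179, 19, 14])
side white (231, [140.8, 200.3], [129, 192, 24, 17])
side white (193, [318.4, 198.4], [310, 192, 18, 14])
side white (241, [128.7, 211.7], [117, 203, 24, 18])
side white (242, [473.2, 222.8], [464, 212, 17, 22])
side white (253, [116.3, 223.4], [104, 215, 25, 18])
side white (264, [103.4, 235.7], [91, 227, 25, 19])
side white (507, [426.0, 298.9], [408, 280, 35, 39])
side white (768, [476.6, 358.3], [447, 330, 55, 53])
side blue (1947, [345.8, 141.5], [314, 118, 65, 49])
```

View pics/z0.png

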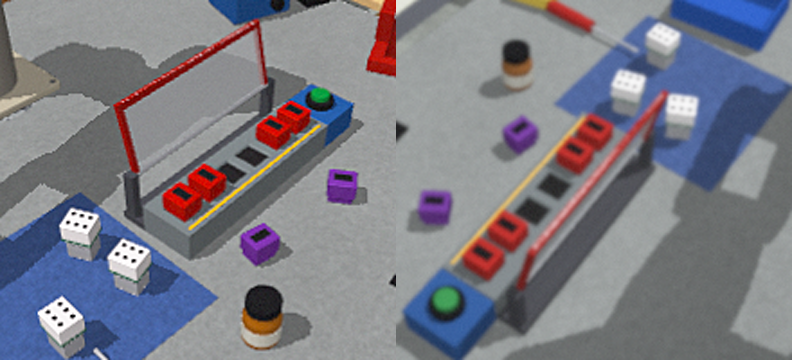

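The enlarged crop confirms the targets. The caps in sockets 0, 1, 4 and 5 are red with a black label. The two purple look-alikes lie on the table away from the sockets, so they stay. The three white modules with dots and a green band on the blue mat are the ones meant, and the tray blocks are not.

```bash
python3 - <<'E'
from h import *
s,d=load("scene"),load("side")
S=dict(c0=(251.1,172.2),c1=(264.4,160),c4=(301.7,132.2),c5=(312.8,123.3),s2=(278.9,155.6),s3=(289.4,146.7),g=(327.3,112.1),ma=(194,182.5),mb=(221.5,200),mc=(184,231.5))
D=dict(c5=(207.8,282.8),c4=(222.2,266.7),c1=(259.4,225),c0=(271.1,212.2),s3=(235.6,256.7),s2=(247.8,242.8),g=(187.5,305.5),ma=(318.6,198),mb=(289,185),mc=(308.6,159))
for k in S:
    p,e=tri(s,S[k],d,D[k]); print(k,p.round(4),round(e,4))
for k in("c0","c1","c4","c5"): print(k,plane(s,S[k],.078).round(4),plane(d,D[k],.078).round(4))
for k in("ma","mb","mc"): print(k,plane(s,S[k],.064).round(4),plane(d,D[k],.064).round(4))
# bin corners from blue mask
for c,nm in((s,"scene"),(d,"side")):
    m=mask(c["frame"],"blue")
    n,l,st,ce=cv2.connectedComponentsWithStats(m)
    i=1+st[1:,4].argmax()
    print(nm,"bin",plane(c,ce[i],.02).round(3))
    q=cv2.approxPolyDP(cv2.convexHull(np.argwhere(l==i)[:,::-1].astype(np.int32)),6,True).reshape(-1,2)
    print(np.c_[q,plane(c,q,.05).round(3)[:,:2]])
print("jar",plane(s,(296,226),.075),tri(s,(296,226),d,(227,167)))
E
```

```text
c0 [ 0.5394 -0.0022  0.0625] 0.0049
c1 [0.5348 0.053  0.0657] 0.0018
c4 [0.5275 0.2112 0.0653] 0.0022
c5 [0.524  0.2663 0.0655] 0.0005
s2 [0.5339 0.1073 0.0465] 0.0064
s3 [0.53   0.158  0.0453] 0.0018
g [0.5199 0.3404 0.066 ] 0.0001
ma [ 0.4649 -0.1258  0.0612] 0.002
mb [ 0.5585 -0.1169  0.0621] 0.0016
mc [ 0.5724 -0.2391  0.0657] 0.0026
c0 [[ 0.5531 -0.0119  0.078 ]] [[0.5299 0.0069 0.078 ]]
c1 [[0.5451 0.0437 0.078 ]] [[0.528  0.0603 0.078 ]]
c4 [[0.5382 0.1989 0.078 ]] [[0.5204 0.2165 0.078 ]]
c5 [[0.534  0.2526 0.078 ]] [[0.5177 0.2713 0.078 ]]
ma [[ 0.4683 -0.1267  0.064 ]] [[ 0.4631 -0.1243  0.064 ]]
mb [[ 0.5606 -0.1174  0.064 ]] [[ 0.557  -0.1159  0.064 ]]
mc [[ 0.5723 -0.2377  0.064 ]] [[ 0.5726 -0.2419  0.064 ]]
scene bin [[ 0.546 -0.431  0.02 ]]
[[160.    295.      0.654  -0.364]
 [108.    343.      0.667  -0.49 ]
 [ 51.    279.      0.465  -0.506]
 [106.    239.      0.455  -0.37 ]]
side bin [[ 0.545 -0.432  0.02 ]]
[[ 3.78e+02  1.34e+02  4.65e-01 -4.98e-01]
 [ 3.61e+02  1.66e+02  4.37e-01 -3.26e-01]
 [ 3.14e+02  1.48e+02  5.95e-01 -3.09e-01]
 [ 3.32e+02  1.18e+02  6.30e-01 -4.79e-01]]
jar [[ 0.74244469 -0.05975441  0.075     ]] (array([ 0.74041285, -0.05894674,  0.07252111]), np.float64(0.0023182048583449038))
```

```bash
python3 - <<'E'
from h import *
s,d=load("scene"),load("side")
for a,b in(((216,119),(308,195)),((294,74),(231,284)),((222,156),(303,228))): print(tri(s,a,d,b))
E
```

```text
(array([ 0.43865439, -0.01666887,  0.18352231]), np.float64(0.00035464160725550564))
(array([0.42802352, 0.28496531, 0.17933954]), np.float64(0.0017027597232291015))
(array([ 0.44009775, -0.0109298 ,  0.06117359]), np.float64(0.001359006293408322))
```

>>> apply_moves(delta_pos=[[0,0,-1.7],[0,0,-1.7],[0,0,-1.7],[0,0,-1.7],[0,0,-1.7],[0,0,-1.7],[0,0,-1.7],[0,0,-1.7]], twist=[-0.166,-0.166,-0.166,-0.166,-0.166,-0.166,-0.166,-0.166])

```text
t: 1.1
tool_pos: [0.1766, -0.5732, 0.3796]
orientation: [-2.152, -2.288, -0.001]
force: [0.2, 0.3, -0.6]
opening: 0.0931
gripper_force: 0.0
```

>>> apply_moves(delta_pos=[[5,4,0],[5,4,0],[5,4,0],[5,4,0],[5,4,0],[5,4,0],[5,4,0],[5,4,0]], twist=[0,0,0,0,0,0,0,0])

```text
t: 2.1
tool_pos: [0.4673, -0.1642, 0.3794]
orientation: [-2.158, -2.283, 0.0]
force: [0.6, -1.0, 0.4]
opening: 0.0928
gripper_force: 0.0
```

```bash
python3 - <<'E'
from h import *
c=cam("wrist"); np.save("w1.npy",c,allow_pickle=True)
print({k:c[k] for k in c if k!="frame"}, -c["R"].T@c["t"])
cv2.imwrite("pics/w1.png",c["frame"][...,::-1])
for b in blobs(c["frame"],"white",60): print(b,plane(c,b[1],.064).round(4))
E
```

```text
{'vertical_fov': 58.74952199293602, 'cx': 258.0848999718667, 'cy': 187.50980596777558, 'k1': -0.1005024804420396, 'R': array([[ 9.98412707e-01,  5.63142264e-02, -8.79778706e-04],
       [ 5.46772279e-02, -9.65406825e-01,  2.54951100e-01],
       [ 1.35080296e-02, -2.54594521e-01, -9.66953547e-01]]), 't': array([-0.45669386, -0.2481247 ,  0.47424442])} [ 0.46312961 -0.09308289  0.5214302 ]
(847, [256.8, 121.4], [237, 103, 41, 38]) [[ 0.4627 -0.1232  0.064 ]]
(833, [328.6, 119.9], [311, 103, 36, 35]) [[ 0.5578 -0.1155  0.064 ]]
(685, [330.4, 210.1], [314, 197, 34, 27]) [[ 0.5738 -0.2408  0.064 ]]
```

View pics/w1.png

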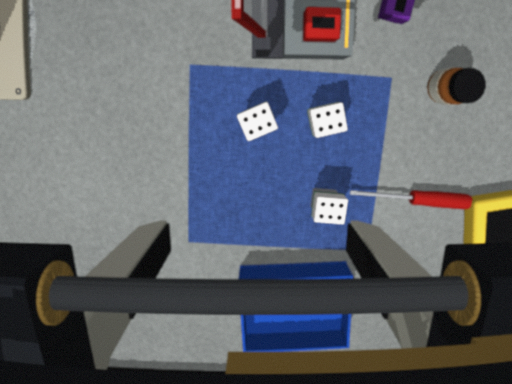

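>>> apply_moves(delta_pos=[[5,1,0],[5,1,0],[5,1,0],[5,1,0],[5,1,0],[2,1,0],[0,0,0],[0,0,0]], twist=[0,0,0,0,0,0,0,0])

```text
t: 3.15
tool_pos: [0.5112, 0.1062, 0.3793]
orientation: [-2.158, -2.282, 0.001]
force: [0.1, -1.1, 0.6]
opening: 0.0931
gripper_force: 0.0
```

Wrist view: modules at (257,121), tilted about 20°, (328,120) and (330,210). The screwdriver tip is at (350,192), close to the third module. The bin is at the bottom. Now the fixture view.

```bash
python3 - <<'E'
from h import *
c=cam("wrist"); np.save("w2.npy",c,allow_pickle=True)
cv2.imwrite("pics/w2.png",c["frame"][...,::-1])
for col in("red","green","yellow"):
  for b in blobs(c["frame"],col,40): print(col,b,plane(c,b[1],.078 if col=="red" else .06).round(4))
c=load("w1")
m=mask(c["frame"],"white");n,l,s,ce=cv2.connectedComponentsWithStats(m)
for i in range(1,n):
    if s[i,4]>500 :
        q=np.argwhere(l==i)[:,::-1].astype(float); P=plane(c,q,.064)[:,:2]
        r=cv2.minAreaRect((P*1e4).astype(np.float32)); print(ce[i].round(),np.round(r[0],0),np.round(r[1],0),round(r[2],1))
E
```

```text
red (494, [174.4, 131.8], [168, 0, 16, 279]) [[0.4002 0.1291 0.078 ]]
red (300, [177.2, 53.2], [175, 0, 6, 97]) [[0.4029 0.2271 0.078 ]]
red (924, [275.6, 25.6], [259, 9, 35, 34]) [[0.5229 0.2657 0.078 ]]
red (831, [275.3, 68.2], [259, 53, 34, 32]) [[0.5258 0.2151 0.078 ]]
red (129, [179.9, 121.5], [178, 105, 5, 36]) [[0.4073 0.1427 0.078 ]]
red (770, [273.3, 189.2], [258, 175, 32, 30]) [[0.5336 0.0592 0.078 ]]
red (703, [272.7, 224.7], [258, 211, 31, 29]) [[0.5362 0.0083 0.078 ]]
red (457, [379.2, 340.1], [360, 334, 40, 14]) [[ 0.719  -0.1787  0.078 ]]
yellow (729, [299.9, 120.0], [295, 9, 10, 229]) [[0.5638 0.152  0.06  ]]
yellow (143, [39.6, 300.0], [37, 278, 8, 44]) [[ 0.1663 -0.1551  0.06  ]]
yellow (142, [476.5, 299.9], [472, 279, 8, 43]) [[ 0.8807 -0.1139  0.06  ]]
[257. 121.] [ 4628. -1234.] [442. 379.] 26.5
[329. 120.] [ 5579. -1156.] [440. 379.] 16.6
[330. 210.] [ 5740. -2412.] [378. 443.] 88.6
```

View pics/w2.png

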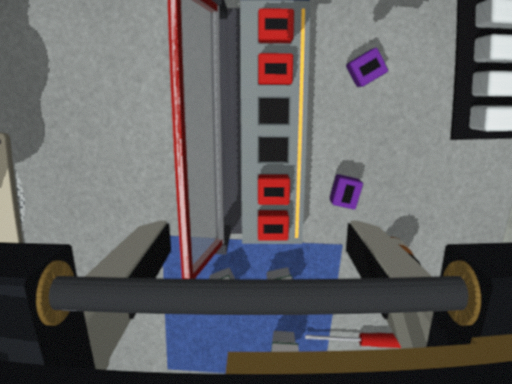

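Fixture view: caps at (275,25), (275,68), (273,189) and (273,225), with open sockets at (274,111) and (273,149). The cover leans left at x≈170–215. I fit the fixture pose from the dark marks and the red outlines.

```bash
cat >> h.py <<'E'
def sockets(c,exp,z=.05):
    # dark blobs nearest expected world points
    g=c["frame"].max(2); m=(g<60).astype(np.uint8)
    n,l,s,ce=cv2.connectedComponentsWithStats(m); out=[]
    for e in exp:
        u=proj(c,[e[0],e[1],z])[0]
        k=[i for i in range(1,n) if 60<s[i,4]<1600 and np.hypot(*(ce[i]-u))<14]
        out.append((ce[min(k,key=lambda i:np.hypot(*(ce[i]-u)))].round(1),s[k[0],2:5]) if k else None)
    return out
E
python3 - <<'E'
from h import *
c=load("w2")
E=[np.array([.5394,-.0022])+np.array([-.0031,.0537])*i for i in range(6)]
E=[(.539,-.0022),(.536,.051),(.534,.104),(.530,.157),(.527,.211),(.524,.264)]
for i,r in enumerate(sockets(c,E)):
    if r is None: print(i,r); continue
    print(i,r,plane(c,r[0],.05).round(4)[0,:2],plane(c,r[0],.0655).round(4)[0,:2])
print(-c["R"].T@c["t"])
from scipy.spatial.transform import Rotation
m=mask(c["frame"],"red");n,l,s,ce=cv2.connectedComponentsWithStats(m)
for i in range(1,n):
    if s[i,4]>600:
        P=plane(c,np.argwhere(l==i)[:,::-1].astype(float),.078)[:,:2]
        r=cv2.minAreaRect((P*1e4).astype(np.float32)); print(ce[i].round(),np.round(r[0],0),np.round(r[1],0),round(r[2],1))
E
```

```text
0 (array([272.9, 228.5]), array([ 17,   8, 135], dtype=int32)) [ 0.5388 -0.0083] [ 0.5378 -0.0022]
1 (array([273.5, 191.5]), array([ 18,   8, 144], dtype=int32)) [0.5358 0.0484] [0.5349 0.0526]
2 (array([272.9, 149.4]), array([ 29,  24, 686], dtype=int32)) [0.5309 0.1089] [0.5301 0.1112]
3 (array([273.3, 110.4]), array([ 30,  26, 752], dtype=int32)) [0.5279 0.1621] [0.5272 0.1626]
4 (array([275.5,  68. ]), array([ 20,   9, 180], dtype=int32)) [0.5272 0.2177] [0.5265 0.2164]
5 (array([276. ,  23.5]), array([ 21,  10, 209], dtype=int32)) [0.5242 0.2739] [0.5237 0.2708]
[0.50710468 0.17736753 0.52134129]
[276.  26.] [5233. 2658.] [415. 389.] 3.4
[275.  68.] [5262. 2146.] [413. 374.] 3.3
[273. 189.] [5341.  586.] [421. 405.] 3.2
[273. 225.] [5368.   77.] [417. 415.] 3.2
```

```bash
python3 - <<'E'
from h import *
c=load("w2")
U={0:(272.9,228.5),1:(273.5,191.5),4:(275.5,68),5:(276,23.5)}
P=np.array([plane(c,U[k],.078)[0,:2] for k in U]); Y=np.array([(k-2.5)*.053 for k in U])
P2=np.array([plane(c,u,.046)[0,:2] for u in((272.9,149.4),(273.3,110.4))])
print(P.round(4),P2.round(4))
# rigid fit
p0=P.mean(0); d=((P-p0)*(Y-Y.mean())[:,None]).sum(0)/((Y-Y.mean())**2).sum(); print("scale",np.hypot(*d)); d/=np.hypot(*d)
psi=np.arctan2(-d[0],d[1]); print("centre",p0.round(4),"yaw",psi, (P-p0-np.outer(Y,d)).round(4))
for k in range(6): print(k,(p0+d*(k-2.5)*.053).round(4))
# button
s,dd=load("scene"),load("side"); g=tri(s,(327.3,112.1),dd,(187.5,305.5))[0]; R=np.array([[d[1],-d[0]],d])
print("btn local",R@(g[:2]-p0),g)
for a,b in(((216,119),(308,195)),((294,74),(231,284))):
    g=tri(s,a,dd,b)[0]; print("edge local",R@(g[:2]-p0),g[2])
from plant import robot; st=robot.read_state();print(st["tool_pos"],st["orientation"])
E
```

```text
[[0.5369 0.0027]
 [0.5341 0.0561]
 [0.526  0.2153]
 [0.5232 0.2682]] [[0.5311 0.1083]
 [0.5281 0.162 ]]
scale 1.0030885067316522
centre [0.5301 0.1356] yaw 0.05134999781804393 [[ 0.0001 -0.0005]
 [-0.     -0.0001]
 [ 0.      0.0003]
 [-0.0001  0.0003]]
0 [0.5369 0.0033]
1 [0.5341 0.0562]
2 [0.5314 0.1091]
3 [0.5287 0.162 ]
4 [0.526 0.215]
5 [0.5233 0.2679]
btn local [0.00037644 0.20509183] [0.51990427 0.34041937 0.06602018]
edge local [-0.09909476 -0.14735537] 0.18352231480848158
edge local [-0.09422951  0.15442687] 0.17933954184956663
[0.51127276 0.10592587 0.37949141] [-2.15931504e+00 -2.28179128e+00  8.69034803e-04]
```

```bash
cat >> h.py <<'E'
C0=np.array([.5301,.1356]); PSI=.0513
def loc(p):
    c,s=np.cos(PSI),np.sin(PSI); return np.array([[c,s],[-s,c]])@(np.array(p[:2])-C0)
def wld(x,y):
    c,s=np.cos(PSI),np.sin(PSI); return np.array([[c,-s],[s,c]])@np.array([x,y])+C0
def where():
    from plant import robot
    st=robot.read_state(); o=st["orientation"]; return st["tool_pos"],2*np.arctan2(o[1],o[0])%(2*np.pi),st
def cmd(x,y,z,phi=None):
    p,f,st=where(); phi=f if phi is None else phi
    w=(phi-f+np.pi)%(2*np.pi)-np.pi   # change in phi; twist = -w
    d=np.array([x,y])-p[:2]
    for nm,a in(("now",f),("aft",phi)):
        print(nm,"tool cm",(100*np.array([np.cos(a)*d[0]+np.sin(a)*d[1],np.sin(a)*d[0]-np.cos(a)*d[1],p[2]-z])).round(2),"twist",round(-w,3))
E
```

>>> apply_moves(delta_pos=[[0.4,-0.2,2.55],[0.4,-0.2,2.55],[0.4,-0.2,2.55],[0.4,-0.2,2.55],[0.4,-0.2,2.55],[0.4,-0.2,2.55],[0.4,-0.2,2.55],[0,0,2.5]], twist=[0.004,0,0,0,0,0,0,0], gripper=0)

```text
t: 4.2
tool_pos: [0.4959, 0.133, 0.1755]
orientation: [2.164, 2.277, 0.0]
force: [0.4, -0.0, -1.3]
opening: 0.0179
gripper_force: 0.0
```

>>> apply_moves(delta_pos=[[0,-0.8,0],[0,-0.8,0],[0,-0.8,0],[0,-0.8,0],[0,-0.5,0],[0,-0.5,0],[0,-0.3,0],[0,0,0]], twist=[0,0,0,0,0,0,0,0])

```text
t: 5.2
tool_pos: [0.451, 0.1317, 0.1762]
orientation: [-2.163, -2.278, -0.0]
force: [0.8, -0.3, -0.0]
opening: 0.0003
gripper_force: 0.4
```

>>> apply_moves(delta_pos=[[0,-0.3,0],[0,-0.3,0],[0,-0.2,0],[0,0,0]], twist=[0,0,0,0])

```text
t: 5.7
tool_pos: [0.4428, 0.1313, 0.1761]
orientation: [-2.163, -2.278, 0.0]
force: [1.6, -0.5, -0.1]
opening: 0.0001
gripper_force: 0.4
```

```bash
python3 - <<'E'
from h import *
a,b=cam("scene"),cam("side")
im=np.hstack([cv2.resize(a["frame"][60:210,180:360],None,fx=2.2,fy=2.2),cv2.resize(b["frame"][180:330,190:370],None,fx=2.2,fy=2.2)])
cv2.imwrite("pics/c1.png",im[...,::-1]); print(loc(where()[0]))
E
```

```text
[-0.0873758  0.0001749]
```

View pics/c1.png

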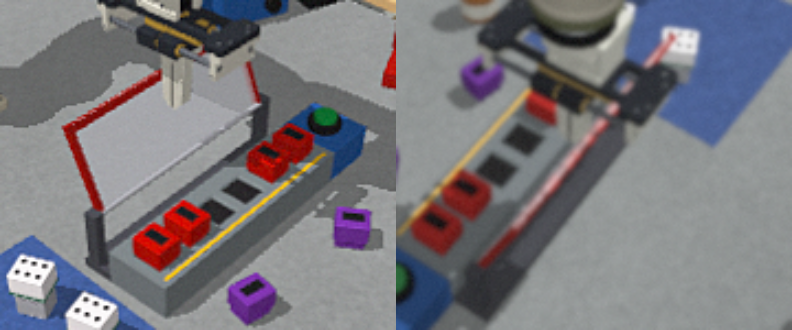

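The cover now leans further back, with the closed fingers against it. I push until the stop is felt.

>>> apply_moves(delta_pos=[[0,-0.3,0],[0,-0.3,0],[0,0,0]], twist=[0,0,0])

```text
t: 6.18
tool_pos: [0.4392, 0.1311, 0.1772]
orientation: [2.16, 2.275, 0.007]
force: [11.6, 1.3, -3.7]
opening: 0.0002
gripper_force: 4.6
```

>>> apply_moves(delta_pos=[[0,-0.2,0],[0,-0.2,0],[0,0,0]], twist=[0,0,0])

```text
t: 6.55
tool_pos: [0.4383, 0.131, 0.1786]
orientation: [2.158, 2.271, 0.016]
force: [24.9, 1.7, -7.0]
opening: 0.0007
gripper_force: 9.8
```

>>> apply_moves(delta_pos=[[0,2,0],[0,4,-2],[0,4,-2],[0,0,0]], twist=[0,0,0,0], gripper=6)

```text
t: 7.05
tool_pos: [0.535, 0.136, 0.2173]
orientation: [2.163, 2.277, 0.002]
force: [0.1, -0.4, 0.6]
opening: 0.0359
gripper_force: 0.0
```

```bash
python3 - <<'E'
from h import *
print(where()[:2]); x,y=wld(0,-.1325); cmd(x,y,.087,PSI+np.pi/2)
E
```

```text
(array([0.5350321 , 0.13597871, 0.21731206]), np.float64(1.6222208014210668))
now tool cm [-13.26  -0.5   13.03] twist 0.0
aft tool cm [-13.26  -0.49  13.03] twist 0.0
```

>>> apply_moves(delta_pos=[[-4.4,-0.2,0],[-4.4,-0.2,0],[-4.5,-0.1,0],[0,0,3],[0,0,3],[0,0,3],[0,0,3],[0,0,1]], twist=[0,0,0,0,0,0,0,0])

```text
t: 8.05
tool_pos: [0.5318, 0.0034, 0.0834]
orientation: [-2.16, -2.275, 0.005]
force: [0.7, 0.3, -0.1]
opening: 0.0598
gripper_force: 0.0
```

```bash
python3 - <<'E'
from h import *
p,f,st=where(); print(p,f,loc(p),st["force"])
c=load("w1"); m=mask(c["frame"],"blue"); m[:255]=0; q=np.argwhere(m)[:,::-1]
P=plane(c,q.astype(float),.05)
for r in(265,270,275,318,325,335,345): 
    k=q[q[:,1]==r]
    if len(k): print(r,k[:,0].min(),k[:,0].max(),plane(c,[(k[:,0].min(),r),(k[:,0].max(),r)],.05)[:,:2].round(3).tolist())
print(q.min(0),q.max(0))
E
```

```text
[0.53181699 0.00335081 0.08339639] 1.6229100742895133 [-0.00506668 -0.13216325] [ 0.69638979  0.30006065 -0.10248239]
265 266 321 [[0.489, -0.339], [0.573, -0.335]]
270 274 343 [[0.502, -0.347], [0.608, -0.342]]
275 269 351 [[0.494, -0.356], [0.622, -0.35]]
318 242 349 [[0.456, -0.437], [0.63, -0.429]]
325 242 349 [[0.457, -0.45], [0.632, -0.442]]
335 243 348 [[0.459, -0.47], [0.633, -0.462]]
345 243 348 [[0.46, -0.49], [0.636, -0.483]]
[240 262] [352 350]
```

>>> apply_moves(delta_pos=[[0,0.5,-0.2],[0,0,0]], twist=[0,0])

```text
t: 8.3
tool_pos: [0.5413, 0.0031, 0.09]
orientation: [2.161, 2.277, 0.003]
force: [0.7, 1.3, 0.8]
opening: 0.0598
gripper_force: 0.0
```

```bash
python3 - <<'E'
from h import *
p,f,st=where(); print(p,f,loc(p),st["force"])
E
```

```text
[0.5412762  0.0031413  0.09001039] 1.6229329206643728 [ 0.00436935 -0.13285753] [0.66048148 1.26803823 0.76124573]
```

>>> apply_moves(delta_pos=[[0,0,0],[0,0,0],[0,0,0]], twist=[0,0,0])

```text
t: 8.68
tool_pos: [0.54, 0.0032, 0.0884]
orientation: [2.163, 2.278, 0.0]
force: [-0.2, 0.3, -0.6]
opening: 0.0601
gripper_force: 0.0
```

>>> apply_moves(delta_pos=[[0,-0.3,0.2],[0,0,0],[0,0,0]], twist=[0,0,0])

```text
t: 9.05
tool_pos: [0.5368, 0.003, 0.086]
orientation: [-2.163, -2.278, 0.0]
force: [-0.5, 0.2, 0.4]
opening: 0.0604
gripper_force: 0.0
```

>>> apply_moves(delta_pos=[[0,0,0],[0,0,0],[0,0,0],[0,0,0],[0,0,-1],[0,0,-3],[0,0,-4],[0,0,-4]], twist=[0,0,0,0,0,0,0,0], gripper=3.5, squeeze=15)

```text
t: 10.05
tool_pos: [0.5367, 0.003, 0.2079]
orientation: [2.163, 2.278, 0.0]
force: [0.3, -0.3, -0.6]
opening: 0.0441
gripper_force: 15.0
```

```bash
python3 - <<'E'
from h import *
p,f,st=where(); print(p,f,loc(p),st["force"])
def bn(x,y):
    a=.05; return np.array([.545,-.432])+np.array([np.cos(a)*x-np.sin(a)*y,np.sin(a)*x+np.cos(a)*y])
for t in((.04,-.03),(-.04,-.03),(-.04,.03),(.04,.03)): print(bn(*t))
x,y=bn(-.04,-.03); cmd(x,y,.083,PSI+np.pi/2)
E
```

```text
[0.53665673 0.00300343 0.20794753] 1.6227591336360578 [-0.00025112 -0.13275835] [ 0.31663183 -0.34923068 -0.6423269 ]
[ 0.58644939 -0.45996334]
[ 0.50654936 -0.46396167]
[ 0.50355061 -0.40403666]
[ 0.58345064 -0.40003833]
now tool cm [-46.48  -5.43  12.49] twist 0.001
aft tool cm [-46.48  -5.4   12.49] twist 0.001
```

>>> apply_moves(delta_pos=[[-5.8,-0.7,0],[-5.8,-0.7,0],[-5.8,-0.7,0],[-5.8,-0.7,0],[-5.8,-0.7,0],[-5.8,-0.7,0],[-5.8,-0.6,0],[-5.8,-0.6,0]], twist=[0,0,0,0,0,0,0,0])

```text
t: 11.05
tool_pos: [0.5068, -0.4651, 0.2071]
orientation: [2.162, 2.278, 0.0]
force: [0.7, -0.5, 0.2]
opening: 0.044
gripper_force: 15.0
```

>>> apply_moves(delta_pos=[[0,0,3],[0,0,4],[0,0,4],[0,0,1.4],[0,0,0],[0,0,0]], twist=[0,0,0,0,0,0])

```text
t: 11.8
tool_pos: [0.5081, -0.4642, 0.0848]
orientation: [2.16, 2.276, -0.0]
force: [0.4, -1.0, -0.3]
opening: 0.0439
gripper_force: 15.0
```

>>> apply_moves(delta_pos=[[0,0,0],[0,0,0],[0,0,0],[0,0,-3],[0,0,-5],[0,0,-4.5],[0,0,0]], twist=[0,0,0,0,0,0,0], gripper=6)

```text
t: 12.68
tool_pos: [0.509, -0.4652, 0.2135]
orientation: [2.156, 2.272, -0.001]
force: [0.3, -0.4, 0.3]
opening: 0.0599
gripper_force: 0.0
```

```bash
python3 - <<'E'
from h import *
x,y=wld(0,-.0795); cmd(x,y,.086,PSI+np.pi/2)
c=cam("scene"); print([b for b in blobs(c["frame"],"red",60)])
cv2.imwrite("pics/b1.png",cv2.resize(c["frame"][200:360,20:220],None,fx=2,fy=2)[...,::-1])
E
```

```text
now tool cm [51.94  5.22 12.75] twist 0.001
aft tool cm [51.94  5.19 12.75] twist 0.001
[(3553, [50.5, 61.2], [0, 28, 103, 71]), (1451, [377.0, 83.3], [354, 54, 49, 53]), (508, [242.8, 108.3], [208, 71, 90, 85]), (425, [306.7, 129.4], [292, 116, 31, 27]), (278, [264.8, 161.5], [255, 151, 21, 22]), (427, [82.4, 287.3], [67, 272, 29, 30]), (498, [246.1, 296.3], [228, 279, 37, 37])]
```

View pics/b1.png

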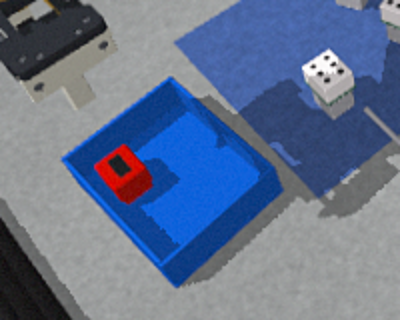

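The first cap lies upright in the bin's near-left corner. Next is cap 1.

>>> apply_moves(delta_pos=[[5.8,0.6,0],[5.8,0.6,0],[5.8,0.6,0],[5.8,0.6,0],[5.8,0.6,0],[5.8,0.6,0],[5.8,0.6,0],[5.8,0.6,0]], twist=[0,0,0,0,0,0,0,0])

```text
t: 13.72
tool_pos: [0.5297, 0.0046, 0.2053]
orientation: [-2.162, -2.277, 0.003]
force: [1.2, 0.1, 0.1]
opening: 0.0601
gripper_force: 0.0
```

>>> apply_moves(delta_pos=[[5.5,0.4,0],[0,0,3],[0,0,4],[0,0,3],[0,0,0],[0,0,0]], twist=[0,0,0,0,0,0])

```text
t: 14.48
tool_pos: [0.5321, 0.0578, 0.1075]
orientation: [-2.163, -2.278, 0.0]
force: [0.4, 0.1, 0.1]
opening: 0.06
gripper_force: 0.0
```

```bash
python3 - <<'E'
from h import *
x,y=wld(0,-.0795); cmd(x,y,.086,PSI+np.pi/2)
E
```

```text
now tool cm [-0.17  0.2   2.15] twist 0.001
aft tool cm [-0.17  0.2   2.15] twist 0.001
```

>>> apply_moves(delta_pos=[[-0.2,0.2,1.1],[0,0,1],[0,0,0],[0,0,0]], twist=[0,0,0,0])

```text
t: 14.98
tool_pos: [0.5341, 0.0559, 0.0862]
orientation: [-2.163, -2.278, 0.0]
force: [-0.0, 0.4, 0.2]
opening: 0.0603
gripper_force: 0.0
```

>>> apply_moves(delta_pos=[[0,0,0],[0,0,0],[0,0,0],[0,0,0],[0,0,-1],[0,0,-3],[0,0,-4],[0,0,-4]], twist=[0,0,0,0,0,0,0,0], gripper=3.5)

```text
t: 15.98
tool_pos: [0.5338, 0.0559, 0.2077]
orientation: [-2.163, -2.278, 0.0]
force: [1.2, -0.3, -0.4]
opening: 0.0441
gripper_force: 15.0
```

>>> apply_moves(delta_pos=[[-5.8,0.3,0],[-5.8,0.3,0],[-5.8,0.3,0],[-5.8,0.3,0],[-5.8,0.3,0],[-5.8,0.3,0],[-5.8,0.3,0],[-5.8,0.3,0]], twist=[0,0,0,0,0,0,0,0])

```text
t: 16.98
tool_pos: [0.5822, -0.4081, 0.2068]
orientation: [2.163, 2.278, 0.0]
force: [0.6, -0.8, -0.1]
opening: 0.044
gripper_force: 15.0
```

>>> apply_moves(delta_pos=[[-5.4,0.2,0],[0,0,4],[0,0,4],[0,0,4],[0,0,0],[0,0,0]], twist=[0,0,0,0,0,0])

```text
t: 17.73
tool_pos: [0.5877, -0.4606, 0.0883]
orientation: [2.162, 2.277, 0.0]
force: [1.4, -0.2, 0.2]
opening: 0.0441
gripper_force: 15.0
```

>>> apply_moves(delta_pos=[[0,0,0],[0,0,0],[0,0,0],[0,0,-4],[0,0,-4],[0,0,-4]], twist=[0,0,0,0,0,0], gripper=6)

```text
t: 18.48
tool_pos: [0.5869, -0.46, 0.2076]
orientation: [2.163, 2.278, 0.0]
force: [0.8, 0.2, 0.0]
opening: 0.06
gripper_force: 0.0
```

>>> apply_moves(delta_pos=[[5.7,-0.2,0],[5.7,-0.2,0],[5.7,-0.2,0],[5.7,-0.2,0],[5.7,-0.2,0],[5.7,-0.2,0],[5.7,-0.3,0],[5.7,-0.3,0]], twist=[0,0,0,0,0,0,0,0])

```text
t: 19.48
tool_pos: [0.545, -0.0038, 0.2067]
orientation: [2.163, 2.278, 0.001]
force: [0.6, -1.0, -0.6]
opening: 0.0601
gripper_force: 0.0
```

>>> apply_moves(delta_pos=[[5.6,-0.3,0],[5.6,-0.2,0],[5.6,-0.2,0],[5.4,-0.2,0],[0,0,5],[0,0,5],[0,0,0],[0,0,0]], twist=[0,0,0,0,0,0,0,0])

```text
t: 20.48
tool_pos: [0.5258, 0.2158, 0.1082]
orientation: [2.163, 2.277, 0.003]
force: [0.7, 0.5, -0.4]
opening: 0.0598
gripper_force: 0.0
```

```bash
python3 - <<'E'
from h import *
x,y=wld(0,.0795); cmd(x,y,.086,PSI+np.pi/2)
E
```

```text
now tool cm [-0.08  0.02  2.22] twist 0.0
aft tool cm [-0.08  0.02  2.22] twist 0.0
```

>>> apply_moves(delta_pos=[[-0.1,0,1.1],[0,0,1.1],[0,0,0],[0,0,0]], twist=[0,0,0,0])

```text
t: 20.98
tool_pos: [0.5249, 0.2146, 0.0842]
orientation: [-2.163, -2.278, 0.0]
force: [-0.3, -0.8, 0.7]
opening: 0.0602
gripper_force: 0.0
```

>>> apply_moves(delta_pos=[[0,0,0],[0,0,0],[0,0,0],[0,0,0],[0,0,-1],[0,0,-3],[0,0,-4],[0,0,-4]], twist=[0,0,0,0,0,0,0,0], gripper=3.5)

```text
t: 21.98
tool_pos: [0.5244, 0.2145, 0.2056]
orientation: [-2.163, -2.278, 0.001]
force: [1.2, 0.8, 0.3]
opening: 0.0438
gripper_force: 15.0
```

>>> apply_moves(delta_pos=[[-5.6,-0.5,0],[-5.6,-0.5,0],[-5.6,-0.5,0],[-5.6,-0.5,0],[-5.6,-0.5,0],[-5.6,-0.5,0],[-5.6,-0.5,0],[-5.6,-0.5,0]], twist=[0,0,0,0,0,0,0,0])

```text
t: 22.98
tool_pos: [0.5078, -0.2365, 0.2048]
orientation: [2.163, 2.278, 0.0]
force: [0.6, -0.4, 0.3]
opening: 0.0435
gripper_force: 15.0
```

>>> apply_moves(delta_pos=[[-5.6,-0.5,0],[-5.6,-0.5,0],[-5.6,-0.4,0],[0,0,4],[0,0,4],[0,0,4],[0,0,0],[0,0,0]], twist=[0,0,0,0,0,0,0,0])

```text
t: 23.98
tool_pos: [0.5036, -0.4038, 0.086]
orientation: [2.162, 2.277, 0.0]
force: [1.1, -0.7, 0.3]
opening: 0.0439
gripper_force: 15.0
```

>>> apply_moves(delta_pos=[[0,0,0],[0,0,0],[0,0,0],[0,0,-4],[0,0,-4],[0,0,-4]], twist=[0,0,0,0,0,0], gripper=6)

```text
t: 24.72
tool_pos: [0.5028, -0.4032, 0.2056]
orientation: [2.163, 2.278, 0.0]
force: [-0.1, -1.3, -0.2]
opening: 0.0599
gripper_force: 0.0
```

>>> apply_moves(delta_pos=[[5.6,0.5,0],[5.6,0.5,0],[5.6,0.5,0],[5.6,0.5,0],[5.6,0.5,0],[5.6,0.5,0],[5.6,0.4,0],[5.6,0.4,0]], twist=[0,0,0,0,0,0,0,0])

```text
t: 25.72
tool_pos: [0.5175, 0.0479, 0.2047]
orientation: [2.162, 2.278, 0.001]
force: [0.7, -0.5, 0.2]
opening: 0.0602
gripper_force: 0.0
```

>>> apply_moves(delta_pos=[[5.6,0.4,0],[5.6,0.4,0],[5.6,0.4,0],[5.4,0.4,0],[0,0,5],[0,0,5],[0,0,0],[0,0,0]], twist=[0,0,0,0,0,0,0,0])

```text
t: 26.72
tool_pos: [0.523, 0.2688, 0.1062]
orientation: [2.163, 2.278, 0.003]
force: [-1.1, 0.5, 0.6]
opening: 0.06
gripper_force: 0.0
```

```bash
python3 - <<'E'
from h import *
x,y=wld(0,.1325); cmd(x,y,.086,PSI+np.pi/2)
E
```

```text
now tool cm [-0.09  0.02  2.02] twist 0.0
aft tool cm [-0.09  0.02  2.02] twist 0.0
```

>>> apply_moves(delta_pos=[[-0.1,0,1],[0,0,1],[0,0,0],[0,0,0]], twist=[0,0,0,0])

```text
t: 27.22
tool_pos: [0.5221, 0.2676, 0.0843]
orientation: [-2.163, -2.278, -0.0]
force: [-0.4, -1.7, 0.8]
opening: 0.0602
gripper_force: 0.0
```

>>> apply_moves(delta_pos=[[0,0,0],[0,0,0],[0,0,0],[0,0,0],[0,0,-1],[0,0,-3],[0,0,-4],[0,0,-4]], twist=[0,0,0,0,0,0,0,0], gripper=3.5)

```text
t: 28.22
tool_pos: [0.5216, 0.2675, 0.2056]
orientation: [-2.163, -2.278, 0.001]
force: [-0.1, -0.2, -0.1]
opening: 0.0444
gripper_force: 15.0
```

>>> apply_moves(delta_pos=[[-5.6,0.2,0],[-5.6,0.2,0],[-5.6,0.2,0],[-5.6,0.2,0],[-5.6,0.2,0],[-5.6,0.2,0],[-5.6,0.2,0],[-5.6,0.2,0]], twist=[0,0,0,0,0,0,0,0])

```text
t: 29.22
tool_pos: [0.5612, -0.1807, 0.2048]
orientation: [2.163, 2.278, 0.0]
force: [0.9, -0.1, -0.5]
opening: 0.0442
gripper_force: 15.0
```

>>> apply_moves(delta_pos=[[-5.6,0.2,0],[-5.6,0.2,0],[-5.5,0.3,0],[-5.5,0.3,0],[0,0,4],[0,0,4],[0,0,4],[0,0,0]], twist=[0,0,0,0,0,0,0,0])

```text
t: 30.22
tool_pos: [0.5802, -0.3979, 0.0796]
orientation: [-2.157, -2.272, 0.001]
force: [-1.2, 0.3, -0.2]
opening: 0.0438
gripper_force: 15.0
```

>>> apply_moves(delta_pos=[[0,0,0],[0,0,0],[0,0,0],[0,0,0],[0,0,-5],[0,0,-5],[5.5,-2,-5],[5.5,-2,-5]], twist=[0,0,0,0,0,0,0,0], gripper=6)

```text
t: 31.22
tool_pos: [0.5453, -0.3119, 0.2668]
orientation: [2.164, 2.277, 0.0]
force: [0.5, -0.0, 0.1]
opening: 0.0601
gripper_force: 0.0
```

>>> apply_moves(delta_pos=[[5.5,-2,-5],[5.5,-2,-3],[0,-2,0],[0,0,0],[0,0,0]], twist=[0,0,0,0,0])

```text
t: 31.85
tool_pos: [0.4858, -0.219, 0.3341]
orientation: [-2.163, -2.278, -0.0]
force: [-0.0, 0.2, 0.1]
opening: 0.0598
gripper_force: 0.0
```

```bash
cat >> h.py <<'E'
def modules(c,z=.064):
    m=mask(c["frame"],"white");n,l,s,ce=cv2.connectedComponentsWithStats(m); out=[]
    for i in range(1,n):
        if s[i,4]>400:
            P=plane(c,np.argwhere(l==i)[:,::-1].astype(float),z)[:,:2]
            if not(.3<P[:,0].mean()<.7 and -.35<P[:,1].mean()<-.02): continue
            r=cv2.minAreaRect((P*1e4).astype(np.float32)); a=r[2] if r[1][0]>r[1][1] else r[2]-90
            out.append((ce[i].round(),np.round(r[0],0)/1e4,np.round(r[1],0)/10,a)); print(out[-1])
    return out
E
python3 - <<'E'
from h import *
print(where()[:2])
c=cam("wrist"); np.save("w3.npy",c,allow_pickle=True); modules(c)
s=cam("scene")
a=cv2.resize(c["frame"],(400,300)); b=cv2.resize(s["frame"][200:360,20:233],(400,300))
cv2.imwrite("pics/w3.png",np.hstack([a,b])[...,::-1])
E
```

```text
(array([ 0.48576114, -0.21896725,  0.33407257]), np.float64(1.6221885004191385))
(array([243.,  76.]), array([ 0.4628, -0.1234]), array([44.2, 38.4]), 26.59052085876465)
(array([356.,  96.]), array([ 0.5969, -0.1383]), array([44.5, 38.3]), 8.939434051513672)
(array([328., 179.]), array([ 0.574 , -0.2413]), array([38.2, 44.4]), -1.4127273559570312)
```

View pics/w3.png

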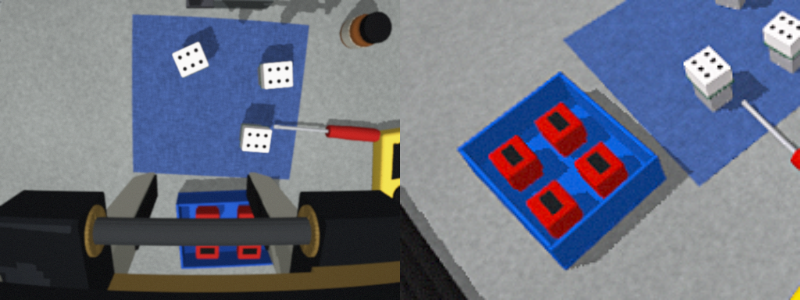

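All four caps lie in the bin. The module that was at (328,120) has been knocked to (0.597,-0.138). I'll pick module A, the tilted one, first.

```bash
python3 - <<'E'
from h import *
cmd(.4628,-.1234,.065,.464+np.pi/2)
E
```

```text
now tool cm [ 9.67 -1.81 26.86] twist -0.413
aft tool cm [ 9.58  2.22 26.86] twist -0.413
```

>>> apply_moves(delta_pos=[[0,0,4],[0,0,4],[0,0,4],[4.8,1.1,4],[4.8,1.1,3],[0,0,0],[0,0,0]], twist=[-0.14,-0.14,-0.133,0,0,0,0], gripper=6.2)

```text
t: 32.83
tool_pos: [0.463, -0.1242, 0.1453]
orientation: [1.649, 2.674, -0.0]
force: [-0.1, -0.7, -0.5]
opening: 0.0621
gripper_force: 0.0
```

```bash
python3 - <<'E'
from h import *
cmd(.4628,-.1234,.065,.464+np.pi/2)
E
```

```text
now tool cm [0.08 0.02 8.03] twist 0.001
aft tool cm [0.08 0.02 8.03] twist 0.001
```

>>> apply_moves(delta_pos=[[0,0,4],[0,0,3],[0,0,1],[0,0,0],[0,0,0]], twist=[0,0,0,0,0])

```text
t: 33.45
tool_pos: [0.4637, -0.1246, 0.0668]
orientation: [1.649, 2.671, 0.001]
force: [0.3, 0.1, -0.3]
opening: 0.0623
gripper_force: 0.0
```

>>> apply_moves(delta_pos=[[0,0,0],[0,0,0],[0,0,0],[0,0,0],[0,0,-2],[0,0,-4],[0,0,-4],[0,0,-4]], twist=[0,0,0,0,0,0,0,0], gripper=3.5, squeeze=30)

```text
t: 34.45
tool_pos: [0.4618, -0.1235, 0.2056]
orientation: [-1.649, -2.672, 0.001]
force: [0.5, -0.6, -2.2]
opening: 0.0439
gripper_force: 30.0
```

```bash
python3 - <<'E'
from h import *
x,y=wld(0,-.1325); cmd(x,y,.13,PSI+np.pi/2); print(where()[2]["force"])
E
```

```text
now tool cm [ 7.96 12.4   7.56] twist 0.414
aft tool cm [12.28  8.15  7.56] twist 0.414
[ 0.46634581 -0.57273316 -2.24499239]
```

>>> apply_moves(delta_pos=[[0,0,0],[0,0,0],[0,0,0],[4.1,2.7,0],[4.1,2.7,0],[4.1,2.7,3],[0,0,4],[0,0,0]], twist=[0.14,0.14,0.134,0,0,0,0,0])

```text
t: 35.45
tool_pos: [0.5336, 0.004, 0.1307]
orientation: [-2.158, -2.274, 0.009]
force: [-0.4, 1.2, -1.2]
opening: 0.0438
gripper_force: 30.0
```

>>> apply_moves(delta_pos=[[0,0,0],[0,0,0]], twist=[0,0])

```text
t: 35.7
tool_pos: [0.5382, 0.0025, 0.1372]
orientation: [2.163, 2.274, 0.003]
force: [0.2, 0.9, -1.2]
opening: 0.044
gripper_force: 30.0
```

```bash
python3 - <<'E'
from h import *
x,y=wld(0,-.1325); cmd(x,y,.084,PSI+np.pi/2); print(where()[2]["force"],where()[2]["opening"])
E
```

```text
now tool cm [ 0.08 -0.12  5.32] twist -0.001
aft tool cm [ 0.08 -0.12  5.32] twist -0.001
[ 0.21695811  0.86224861 -1.18935905] 0.04398449920748442
```

>>> apply_moves(delta_pos=[[0.1,-0.1,1],[0,0,0],[0,0,0]], twist=[0,0,0])

```text
t: 36.08
tool_pos: [0.5358, 0.0041, 0.125]
orientation: [-2.164, -2.277, 0.0]
force: [-0.1, 0.2, -2.2]
opening: 0.0437
gripper_force: 30.0
```

```bash
python3 - <<'E'
from h import *
x,y=wld(0,-.1325); cmd(x,y,.084,PSI+np.pi/2); print(where()[2]["force"],where()[0])
E
```

```text
now tool cm [-0.09  0.1   4.1 ] twist -0.0
aft tool cm [-0.09  0.1   4.1 ] twist -0.0
[-0.11647392  0.16280586 -2.1877053 ] [0.53583599 0.00408487 0.12503485]
```

>>> apply_moves(delta_pos=[[-0.1,0.1,0.8],[0,0,0.8],[0,0,0.8],[0,0,0.7],[0,0,0]], twist=[0,0,0,0,0])

```text
t: 36.7
tool_pos: [0.5372, 0.0031, 0.0965]
orientation: [2.164, 2.277, -0.001]
force: [-12.7, 0.1, 23.2]
opening: 0.044
gripper_force: 30.0
```

Socket 0 stops the module short (TCP at 96.5 mm, 23 N), so it is blocked. I move to socket 1.

>>> apply_moves(delta_pos=[[0,0,-2],[0,0,-2],[2.6,0,0],[2.7,0,0],[0,0,0.5],[0,0,0],[0,0,0],[0,0,0]], twist=[0,0,0,0,0,0,0,0])

```text
t: 37.7
tool_pos: [0.5344, 0.0555, 0.1291]
orientation: [2.165, 2.276, -0.0]
force: [-0.1, -0.1, -0.8]
opening: 0.0437
gripper_force: 30.0
```

```bash
python3 - <<'E'
from h import *
x,y=wld(0,-.0795); cmd(x,y,.084,PSI+np.pi/2); print(where()[2]["force"],where()[0])
E
```

```text
now tool cm [ 0.07 -0.02  4.51] twist -0.001
aft tool cm [ 0.07 -0.02  4.51] twist -0.001
[-0.0828895  -0.06162624 -0.84752045] [0.5344179  0.05552309 0.12906738]
```

>>> apply_moves(delta_pos=[[0.1,0,0.9],[0,0,0.9],[0,0,0.8],[0,0,0.8],[0,0,0],[0,0,0]], twist=[0,0,0,0,0,0])

```text
t: 38.45
tool_pos: [0.5341, 0.0571, 0.0956]
orientation: [-2.164, -2.277, 0.001]
force: [-5.1, -1.0, 8.3]
opening: 0.0437
gripper_force: 30.0
```

>>> apply_moves(delta_pos=[[0,0,0.4],[0,0,0.3],[0,0,0]], twist=[0,0,0])

```text
t: 38.83
tool_pos: [0.5342, 0.057, 0.0927]
orientation: [-2.164, -2.278, 0.001]
force: [-25.0, -2.0, 45.0]
opening: 0.0441
gripper_force: 30.0
```

Socket 1 also stops hard at the same depth (45 N), so sockets 0 and 1 are both blocked and 2–5 are free. I move on to socket 2.

>>> apply_moves(delta_pos=[[0,0,-2],[0,0,-2.7],[2.6,0,0],[2.7,0,0],[0,0,0.5],[0,0,0],[0,0,0],[0,0,0]], twist=[0,0,0,0,0,0,0,0])

```text
t: 39.83
tool_pos: [0.5317, 0.1095, 0.1301]
orientation: [2.165, 2.276, -0.0]
force: [0.7, 0.4, -2.0]
opening: 0.0438
gripper_force: 30.0
```

```bash
python3 - <<'E'
from h import *
x,y=wld(0,-.0265); cmd(x,y,.084,PSI+np.pi/2); print(where()[2]["force"],where()[0])
c=cam("scene"); cv2.imwrite("pics/m1.png",cv2.resize(c["frame"][70:230,190:360],None,fx=2.8,fy=2.8,interpolation=cv2.INTER_CUBIC)[...,::-1])
E
```

```text
now tool cm [-0.03 -0.02  4.61] twist -0.001
aft tool cm [-0.03 -0.02  4.61] twist -0.001
[ 0.69553332  0.40681866 -2.01383694] [0.53169152 0.10946834 0.13007183]
```

View pics/m1.png

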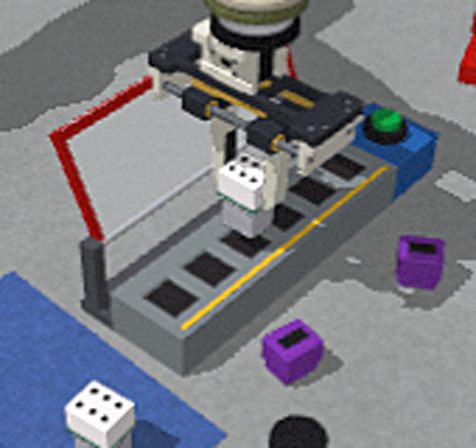

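The module hangs straight above socket 2, around (243,200) in the crop, and the cover is clear. Inserting.

>>> apply_moves(delta_pos=[[0,0,0.9],[0,0,0.9],[0,0,0.9],[0,0,0.9],[0,0,0.5],[0,0,0],[0,0,0]], twist=[0,0,0,0,0,0,0])

```text
t: 40.75
tool_pos: [0.5315, 0.11, 0.0891]
orientation: [-2.164, -2.277, 0.0]
force: [0.0, -0.8, -2.1]
opening: 0.0438
gripper_force: 30.0
```

>>> apply_moves(delta_pos=[[0,0,0.4],[0,0,0.2],[0,0,0],[0,0,0]], twist=[0,0,0,0])

```text
t: 41.25
tool_pos: [0.5316, 0.11, 0.083]
orientation: [2.164, 2.277, 0.0]
force: [1.5, -2.5, -3.0]
opening: 0.0439
gripper_force: 30.0
```

>>> apply_moves(delta_pos=[[0,0,0],[0,0,0],[0,0,0],[0,0,-2],[0,0,-3],[0,0,0]], twist=[0,0,0,0,0,0], gripper=6.2)

```text
t: 42.0
tool_pos: [0.5336, 0.1104, 0.1359]
orientation: [2.162, 2.275, 0.007]
force: [0.8, -0.0, 0.1]
opening: 0.062
gripper_force: 0.0
```

>>> apply_moves(delta_pos=[[0,0,0],[0,0,0],[0,0,0],[0,0,0],[0,0,0],[0,0,0]], twist=[0,0,0,0,0,0], gripper=0)

```text
t: 42.75
tool_pos: [0.5316, 0.1101, 0.133]
orientation: [-2.164, -2.277, 0.0]
force: [0.1, 0.5, 0.0]
opening: 0.0065
gripper_force: 0.0
```

>>> apply_moves(delta_pos=[[0,0,1],[0,0,0.8],[0,0,0.6],[0,0,0.4],[0,0,0],[0,0,0]], twist=[0,0,0,0,0,0])

```text
t: 43.5
tool_pos: [0.5313, 0.11, 0.1071]
orientation: [-2.164, -2.277, 0.001]
force: [-12.8, -2.7, 22.3]
opening: 0.0006
gripper_force: 11.0
```

Module A is home, with its head top at 82 mm under 22 N. I look again before taking B.

>>> apply_moves(delta_pos=[[0,0,-4],[0,0,-4],[-5.2,-0.8,-4],[-5.2,-0.8,-4],[-5.2,-0.8,-4],[-5.2,-0.8,0],[-5.2,-0.8,0],[-5.2,-0.8,0]], twist=[0,0,0,0,0,0,0,0], gripper=6.2)

```text
t: 44.5
tool_pos: [0.5001, -0.1971, 0.2985]
orientation: [2.164, 2.277, 0.0]
force: [0.9, 0.0, 1.0]
opening: 0.062
gripper_force: 0.0
```

>>> apply_moves(delta_pos=[[0,0,0],[0,0,0]], twist=[0,0])

```text
t: 44.75
tool_pos: [0.5003, -0.1952, 0.2981]
orientation: [-2.164, -2.276, -0.0]
force: [0.0, -0.3, 0.1]
opening: 0.0617
gripper_force: 0.0
```

```bash
python3 - <<'E'
from h import *
print(where()[:2])
c=cam("wrist"); np.save("w4.npy",c,allow_pickle=True); 
for o in modules(c): cmd(*o[1],.067,np.radians(o[3])+np.pi/2)
E
```

```text
(array([ 0.50034268, -0.19522152,  0.29813971]), np.float64(1.6210077377896166))
(array([349., 117.]), array([ 0.5968, -0.1382]), array([44.5, 38. ]), 8.909075736999512)
(array([320., 205.]), array([ 0.5741, -0.2412]), array([38.2, 44.4]), -1.4381256103515625)
now tool cm [ 5.14  9.91 23.13] twist -0.104
aft tool cm [ 4.08 10.39 23.13] twist -0.104
now tool cm [-5.03  7.11 23.13] twist 0.077
aft tool cm [-4.47  7.47 23.13] twist 0.077
```

>>> apply_moves(delta_pos=[[0,0,3],[2,5.2,4],[2.1,5.2,4],[0,0,4],[0,0,3],[0,0,0],[0,0,0],[0,0,0]], twist=[-0.104,0,0,0,0,0,0,0])

```text
t: 45.8
tool_pos: [0.5894, -0.1442, 0.1282]
orientation: [2.04, 2.385, 0.002]
force: [0.6, 0.5, 0.3]
opening: 0.062
gripper_force: 0.0
```

```bash
python3 - <<'E'
from h import *
cmd(.5968,-.1382,.067,np.radians(8.9)+np.pi/2)
E
```

```text
now tool cm [0.48 0.82 6.12] twist -0.0
aft tool cm [0.48 0.82 6.12] twist -0.0
```

>>> apply_moves(delta_pos=[[0.5,0.8,0],[0,0,2],[0,0,2],[0,0,1.5],[0,0,0.6],[0,0,0],[0,0,0]], twist=[0,0,0,0,0,0,0])

```text
t: 46.68
tool_pos: [0.5957, -0.1381, 0.0655]
orientation: [2.042, 2.386, 0.001]
force: [0.4, -0.2, -0.2]
opening: 0.062
gripper_force: 0.0
```

```bash
python3 - <<'E'
from h import *
cmd(.5968,-.1382,.067,np.radians(8.9)+np.pi/2)
E
```

```text
now tool cm [-0.03  0.1  -0.15] twist -0.0
aft tool cm [-0.03  0.1  -0.15] twist -0.0
```

>>> apply_moves(delta_pos=[[0,0.1,0],[0,0,0],[0,0,0],[0,0,0],[0,0,-2],[0,0,-4],[0,0,-4],[0,0,-4]], twist=[0,0,0,0,0,0,0,0], gripper=3.5)

```text
t: 47.68
tool_pos: [0.5958, -0.1376, 0.207]
orientation: [-2.043, -2.387, 0.0]
force: [0.7, 0.2, -1.8]
opening: 0.0436
gripper_force: 30.0
```

>>> apply_moves(delta_pos=[[0,0,0],[5,-0.8,0],[5,-0.9,0],[5,-0.9,0],[5,-0.9,0],[5,-0.9,0],[5.2,-0.9,0],[0,0,0]], twist=[0.104,0,0,0,0,0,0,0])

```text
t: 48.68
tool_pos: [0.5267, 0.1644, 0.2058]
orientation: [-2.158, -2.282, -0.001]
force: [0.3, -0.5, -2.6]
opening: 0.0436
gripper_force: 30.0
```

>>> apply_moves(delta_pos=[[0,0,4],[0,0,3.7],[0,0,0],[0,0,0],[0,0,0]], twist=[0,0,0,0,0])

```text
t: 49.3
tool_pos: [0.5294, 0.1612, 0.1303]
orientation: [2.163, 2.275, 0.005]
force: [-0.2, 0.1, -2.1]
opening: 0.0442
gripper_force: 30.0
```

```bash
python3 - <<'E'
from h import *
x,y=wld(0,.0265);cmd(x,y,.084,PSI+np.pi/2);print(where()[2]["force"])
E
```

```text
now tool cm [ 0.09 -0.06  4.63] twist -0.001
aft tool cm [ 0.09 -0.06  4.63] twist -0.001
[-0.15285495  0.12795165 -2.11788788]
```

>>> apply_moves(delta_pos=[[0.1,-0.1,0.8],[0,0,0.8],[0,0,0.8],[0,0,0.8],[0,0,0.7],[0,0,0],[0,0,0]], twist=[0,0,0,0,0,0,0])

```text
t: 50.18
tool_pos: [0.5273, 0.1621, 0.0882]
orientation: [2.164, 2.277, 0.001]
force: [5.5, 0.6, -5.5]
opening: 0.0436
gripper_force: 30.0
```

>>> apply_moves(delta_pos=[[0,0.1,0.3],[0,0,0.2],[0,0,0],[0,0,0]], twist=[0,0,0,0])

```text
t: 50.68
tool_pos: [0.5275, 0.1622, 0.0834]
orientation: [-2.164, -2.277, 0.001]
force: [0.3, -0.4, -2.3]
opening: 0.0441
gripper_force: 30.0
```

>>> apply_moves(delta_pos=[[0,0,0],[0,0,0],[0,0,0],[0,0,-2],[0,0,-3],[0,0,0]], twist=[0,0,0,0,0,0], gripper=6.2)

```text
t: 51.42
tool_pos: [0.5304, 0.1628, 0.1382]
orientation: [2.161, 2.275, 0.009]
force: [0.2, -0.2, 1.1]
opening: 0.062
gripper_force: 0.0
```

>>> apply_moves(delta_pos=[[0,0,0],[0,0,0],[0,0,0],[0,0,0],[0,0,0],[0,0,0]], twist=[0,0,0,0,0,0], gripper=0)

```text
t: 52.18
tool_pos: [0.5278, 0.1622, 0.1337]
orientation: [-2.164, -2.277, 0.0]
force: [-0.2, 1.1, -0.6]
opening: 0.007
gripper_force: 0.0
```

>>> apply_moves(delta_pos=[[0,0,1],[0,0,0.8],[0,0,0.6],[0,0,0.4],[0,0,0],[0,0,0]], twist=[0,0,0,0,0,0])

```text
t: 52.92
tool_pos: [0.5276, 0.1622, 0.1071]
orientation: [-2.164, -2.277, 0.001]
force: [-8.6, -1.0, 14.9]
opening: 0.0008
gripper_force: 7.4
```

Module B is home as well (15 N at 82 mm). Now module C.

>>> apply_moves(delta_pos=[[0,0,-5],[0,0,-4],[-5.5,0.4,-4],[-5.5,0.4,-3],[-5.5,0.4,0],[-5.5,0.4,0],[-5.5,0.4,0],[-5.5,0.4,0]], twist=[0,0,0,0,0,0,0,0], gripper=6)

```text
t: 53.92
tool_pos: [0.568, -0.1632, 0.2622]
orientation: [2.164, 2.277, 0.0]
force: [-0.5, 0.2, 0.0]
opening: 0.0596
gripper_force: 0.0
```

>>> apply_moves(delta_pos=[[0,0,0],[0,0,0],[0,0,0]], twist=[0.04,0.036,0])

```text
t: 54.3
tool_pos: [0.568, -0.1608, 0.2622]
orientation: [-2.248, -2.194, -0.0]
force: [0.4, -0.6, -0.5]
opening: 0.0598
gripper_force: 0.0
```

```bash
python3 - <<'E'
from h import *
print(where()[:2])
c=cam("wrist"); np.save("w5.npy",c,allow_pickle=True); 
for o in modules(c): cmd(*o[1],.067,np.radians(o[3])+np.pi/2)
u=proj(c,[.6,-.225,.03])[0].astype(int); print(u)
x0,y0=max(u[0]-80,0),max(u[1]-60,0)
cv2.imwrite("pics/w5.png",cv2.resize(c["frame"][y0:y0+120,x0:x0+160],None,fx=3,fy=3)[...,::-1]); print(x0,y0)
w=load("w1"); print("tip",plane(w,(350,192),.01))
E
```

```text
(array([ 0.5680319 , -0.16082061,  0.26224135]), np.float64(1.5462973329951932))
(array([266., 242.]), array([ 0.5744, -0.2412]), array([36.4, 44.2]), -1.4105224609375)
now tool cm [-8.04  0.82 19.53] twist 0.001
aft tool cm [-8.04  0.83 19.53] twist 0.001
[287 217]
207 157
tip [[ 0.61451274 -0.22686068  0.01      ]]
```

View pics/w5.png

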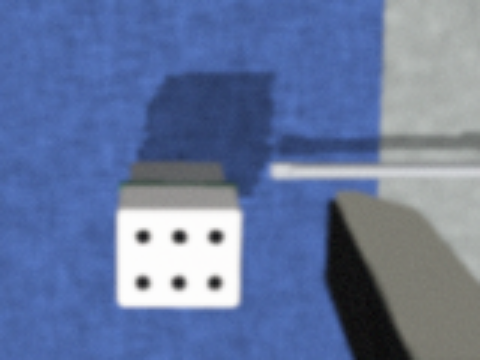

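The screwdriver shaft lies about 15 mm to the +y side of the finger line and well below the tips' 42 mm height, so the grasp is clear.

>>> apply_moves(delta_pos=[[-4,0.4,3],[-4,0.4,4],[0,0,4],[0,0,2.5],[0,0,0],[0,0,0],[0,0,0]], twist=[0,0,0,0,0,0,0])

```text
t: 55.22
tool_pos: [0.5752, -0.2417, 0.1296]
orientation: [2.246, 2.192, 0.002]
force: [0.4, -0.3, -0.8]
opening: 0.0602
gripper_force: 0.0
```

```bash
python3 - <<'E'
from h import *
cmd(.5741,-.2412,.067,np.radians(-1.43)+np.pi/2)
E
```

```text
now tool cm [ 0.05 -0.12  6.26] twist 0.001
aft tool cm [ 0.05 -0.12  6.26] twist 0.001
```

>>> apply_moves(delta_pos=[[0,-0.1,2],[0,0,2],[0,0,1.5],[0,0,0.7],[0,0,0],[0,0,0]], twist=[0,0,0,0,0,0])

```text
t: 55.98
tool_pos: [0.5735, -0.2418, 0.066]
orientation: [2.248, 2.193, 0.001]
force: [0.5, -0.5, 0.2]
opening: 0.0597
gripper_force: 0.0
```

>>> apply_moves(delta_pos=[[0,0,0],[0,0,0],[0,0,0],[0,0,0],[0,0,-2],[0,0,-4],[0,0,-4],[0,0,-4]], twist=[0,0,0,0,0,0,0,0], gripper=3.5)

```text
t: 56.98
tool_pos: [0.5727, -0.2414, 0.2076]
orientation: [2.249, 2.193, -0.0]
force: [0.4, 0.1, -0.2]
opening: 0.0439
gripper_force: 30.0
```

>>> apply_moves(delta_pos=[[0,0,0],[5.7,-0.3,0],[5.7,-0.3,0],[5.7,-0.3,0],[5.7,-0.3,0],[5.7,-0.3,0],[5.7,-0.3,0],[5.8,-0.3,0]], twist=[-0.076,0,0,0,0,0,0,0])

```text
t: 57.98
tool_pos: [0.5311, 0.1586, 0.2066]
orientation: [2.164, 2.277, 0.001]
force: [0.7, 0.4, -1.0]
opening: 0.0433
gripper_force: 30.0
```

>>> apply_moves(delta_pos=[[5.8,-0.4,0],[0,0,4],[0,0,3.5],[0,0,0],[0,0,0],[0,0,0]], twist=[0,0,0,0,0,0])

```text
t: 58.72
tool_pos: [0.5262, 0.2148, 0.1329]
orientation: [2.163, 2.276, 0.005]
force: [-0.1, -1.1, -1.5]
opening: 0.0435
gripper_force: 30.0
```

```bash
python3 - <<'E'
from h import *
x,y=wld(0,.0795);cmd(x,y,.084,PSI+np.pi/2);print(where()[2]["force"])
E
```

```text
now tool cm [ 0.02 -0.01  4.89] twist -0.001
aft tool cm [ 0.02 -0.01  4.89] twist -0.001
[-0.0783426  -1.1326752  -1.46929651]
```

>>> apply_moves(delta_pos=[[0,0,0.9],[0,0,0.9],[0,0,0.9],[0,0,0.8],[0,0,0.7],[0,0,0],[0,0,0]], twist=[0,0,0,0,0,0,0])

```text
t: 59.6
tool_pos: [0.5246, 0.2146, 0.0884]
orientation: [-2.164, -2.277, 0.0]
force: [0.4, 0.5, -2.4]
opening: 0.0441
gripper_force: 30.0
```

>>> apply_moves(delta_pos=[[0,0.1,0.3],[0,0,0.2],[0,0,0],[0,0,0]], twist=[0,0,0,0])

```text
t: 60.1
tool_pos: [0.5256, 0.2148, 0.0839]
orientation: [-2.164, -2.277, 0.0]
force: [-3.3, -0.8, 5.2]
opening: 0.0437
gripper_force: 30.0
```

>>> apply_moves(delta_pos=[[0,0,0],[0,0,0],[0,0,0],[0,0,-2],[0,0,-3],[0,0,0]], twist=[0,0,0,0,0,0], gripper=6.2)

```text
t: 60.85
tool_pos: [0.5282, 0.2155, 0.1378]
orientation: [2.162, 2.275, 0.01]
force: [0.1, -0.4, -0.2]
opening: 0.0619
gripper_force: 0.0
```

>>> apply_moves(delta_pos=[[0,0,0],[0,0,0],[0,0,0],[0,0,0],[0,0,0],[0,0,0]], twist=[0,0,0,0,0,0], gripper=0)

```text
t: 61.6
tool_pos: [0.5257, 0.2147, 0.1333]
orientation: [-2.164, -2.277, 0.0]
force: [-0.6, -0.8, 1.4]
opening: 0.0064
gripper_force: 0.0
```

>>> apply_moves(delta_pos=[[0,0,1],[0,0,0.8],[0,0,0.6],[0,0,0.4],[0,0,0],[0,0,0]], twist=[0,0,0,0,0,0])

```text
t: 62.35
tool_pos: [0.5254, 0.2146, 0.1072]
orientation: [-2.164, -2.277, 0.001]
force: [-10.6, -4.0, 18.5]
opening: 0.0005
gripper_force: 9.3
```

```bash
python3 - <<'E'
from h import *
print(where()[:2],loc(where()[0]))
a,b=cam("scene"),cam("side")
im=np.hstack([cv2.resize(a["frame"][60:240,150:360],(400,343)),cv2.resize(b["frame"][120:300,190:400],(400,343))])
cv2.imwrite("pics/f1.png",im[...,::-1])
E
```

```text
(array([0.525435  , 0.21458508, 0.10718611]), np.float64(1.6219594413276335)) [-0.00060871  0.07912038]
```

View pics/f1.png

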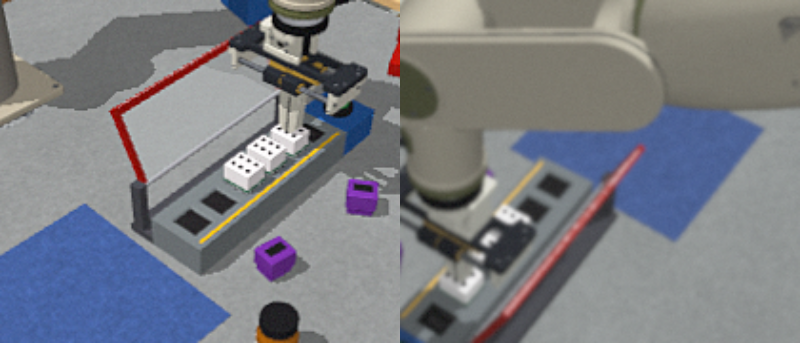

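All three modules sit flush in sockets 2–4 and the cover still leans back. I go over and behind the cover with closed fingers.

>>> apply_moves(delta_pos=[[0,0,-5],[0,0,-5],[0,0,-5.5],[-2.6,-4,0],[-2.6,-4,0],[-2.6,-4,0],[0,-3.5,0],[0,0,0]], twist=[0,0,0,0,0,0,0,0])

```text
t: 63.45
tool_pos: [0.3738, 0.1287, 0.2605]
orientation: [2.164, 2.277, 0.002]
force: [0.1, -0.4, -0.2]
opening: 0.0004
gripper_force: 0.0
```

>>> apply_moves(delta_pos=[[0,0,0],[0,0,3],[0,0,3],[0,0,2.5],[0,0,0],[0,0,0]], twist=[0,0,0,0,0,0])

```text
t: 64.2
tool_pos: [0.3756, 0.129, 0.1762]
orientation: [2.164, 2.277, 0.001]
force: [0.0, 0.4, -0.7]
opening: 0.0005
gripper_force: 0.0
```

```bash
python3 - <<'E'
from h import *
p,f,st=where();print(p,f,loc(p),st["force"])
E
```

```text
[0.37562764 0.12903679 0.17622375] 1.6219223560280656 [-0.15460569  0.00136638] [ 1.18260975e-04  4.39764209e-01 -6.64540160e-01]
```

>>> apply_moves(delta_pos=[[0,1.2,0],[0,1.2,0],[0,1.2,0],[0,1.2,0],[0,1.2,0],[0,1.2,0],[0,1.2,0],[0,1.2,0]], twist=[0,0,0,0,0,0,0,0])

```text
t: 65.2
tool_pos: [0.4709, 0.1337, 0.1746]
orientation: [-2.163, -2.277, 0.002]
force: [-3.0, -0.4, -0.9]
opening: 0.0005
gripper_force: 1.2
```

```bash
python3 - <<'E'
from h import *
p,f,st=where();print(p,f,loc(p),st["force"])
a,b=cam("scene"),cam("side")
im=np.hstack([cv2.resize(a["frame"][60:240,150:360],(400,343)),cv2.resize(b["frame"][120:300,190:400],(400,343))])
cv2.imwrite("pics/f2.png",im[...,::-1])
E
```

```text
[0.47091555 0.13367856 0.17455004] 1.6217802458128325 [-0.05920512  0.00111592] [-3.01329992 -0.36481719 -0.92629986]
```

View pics/f2.png

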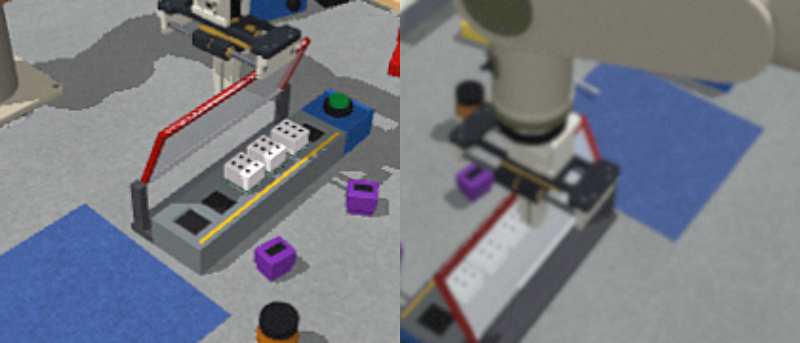

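The cover now leans forward over the modules, pushed from behind. I follow the arc down.

>>> apply_moves(delta_pos=[[0,1,0],[0,1.1,0],[0,0.9,0.2],[0,0.8,0.3],[0,0.6,0.5],[0,0.5,0.6],[0,0.4,0.6],[0,0.4,0.7]], twist=[0,0,0,0,0,0,0,0])

```text
t: 66.3
tool_pos: [0.5284, 0.1367, 0.1463]
orientation: [2.163, 2.277, 0.002]
force: [0.9, 0.9, 1.9]
opening: 0.0003
gripper_force: 0.8
```

>>> apply_moves(delta_pos=[[0,0.3,0.7],[0,0.2,0.8],[0,0.1,0.8],[0,0.1,0.8],[0,0,0],[0,0,0]], twist=[0,0,0,0,0,0])

```text
t: 67.05
tool_pos: [0.5341, 0.137, 0.1147]
orientation: [-2.164, -2.277, 0.002]
force: [-0.2, 0.1, -0.5]
opening: 0.0008
gripper_force: 0.0
```

>>> apply_moves(delta_pos=[[0,0,0.2],[0,0,0.2],[0,0,0]], twist=[0,0,0])

```text
t: 67.42
tool_pos: [0.5345, 0.137, 0.1141]
orientation: [-2.164, -2.277, 0.001]
force: [-13.8, -3.5, 26.3]
opening: 0.0004
gripper_force: 12.4
```

```bash
python3 - <<'E'
from h import *
p,f,st=where();print(p,f,loc(p),st["force"])
a,b=cam("scene"),cam("side")
im=np.hstack([cv2.resize(a["frame"][60:240,150:360],(400,343)),cv2.resize(b["frame"][120:300,190:400],(400,343))])
cv2.imwrite("pics/f3.png",im[...,::-1])
E
```

```text
[0.53448304 0.13704046 0.11407311] 1.6219736044064232 [0.00445113 0.00121381] [-13.82302794  -3.53801218  26.32217392]
```

View pics/f3.png

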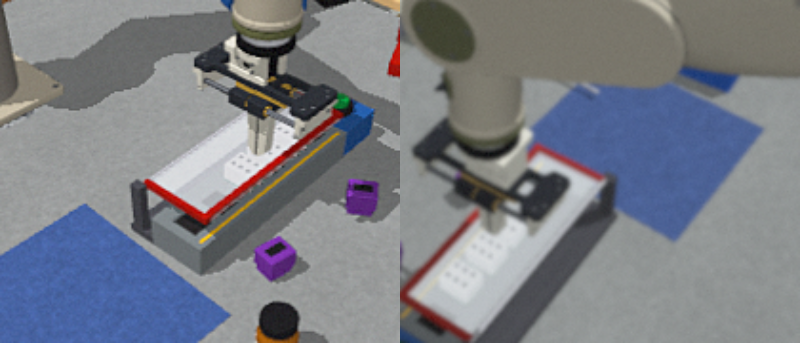

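The cover is shut: the tips bear on it at 89 mm with 26 N. Now the green button.

>>> apply_moves(delta_pos=[[0,0,-4],[5.1,-0.1,0],[5.1,-0.1,0],[5.1,-0.1,0],[5.1,-0.1,0],[0,0,2],[0,0,0],[0,0,0]], twist=[0,0,0,0,0,0,0,0])

```text
t: 68.53
tool_pos: [0.5203, 0.3392, 0.131]
orientation: [-2.165, -2.276, 0.002]
force: [0.4, 1.2, 0.0]
opening: 0.0002
gripper_force: 0.0
```

```bash
python3 - <<'E'
from h import *
p,f,st=where();print(p,loc(p),st["force"])
E
```

```text
[0.52027414 0.33919844 0.13099546] [0.00062708 0.20383444] [0.44460062 1.17682028 0.01058105]
```

>>> apply_moves(delta_pos=[[0,0,1.5],[0,0,1.5],[0,0,0.6],[0,0,0],[0,0,0]], twist=[0,0,0,0,0])

```text
t: 69.15
tool_pos: [0.5204, 0.3406, 0.0957]
orientation: [2.164, 2.277, 0.0]
force: [-1.4, -1.8, 2.1]
opening: 0.0009
gripper_force: 1.1
```

>>> apply_moves(delta_pos=[[0,0,0.3],[0,0,0.3],[0,0,0],[0,0,0]], twist=[0,0,0,0])

```text
t: 69.65
tool_pos: [0.5207, 0.3409, 0.0911]
orientation: [2.164, 2.277, 0.002]
force: [-5.9, -3.0, 12.6]
opening: 0.0006
gripper_force: 6.8
```

>>> apply_moves(delta_pos=[[0,0,0.2],[0,0,0],[0,0,0]], twist=[0,0,0])

```text
t: 70.03
tool_pos: [0.5209, 0.341, 0.0909]
orientation: [2.163, 2.277, 0.003]
force: [-11.1, -6.7, 26.1]
opening: 0.0005
gripper_force: 13.1
```

>>> apply_moves(delta_pos=[[0,0,-2],[0,0,-4],[0,0,-5],[0,0,-5],[0,0,0],[0,0,0],[0,0,0]], twist=[0,0,0,0,0,0,0])

```text
t: 70.9
tool_pos: [0.5194, 0.3401, 0.2451]
orientation: [-2.163, -2.277, 0.005]
force: [0.0, -0.4, -0.4]
opening: 0.0007
gripper_force: 0.0
```

```bash
python3 - <<'E'
from h import *
p,f,st=where();print(p,st["force"],st["t"])
a,b=cam("scene"),cam("side")
im=np.hstack([cv2.resize(a["frame"][60:360,20:370],(400,343)),cv2.resize(b["frame"][120:330,160:400],(400,343))])
cv2.imwrite("pics/f4.png",im[...,::-1])
E
```

```text
[0.51938242 0.34012134 0.24507537] [ 0.04227958 -0.40665617 -0.42055268] 70.9
```

View pics/f4.png

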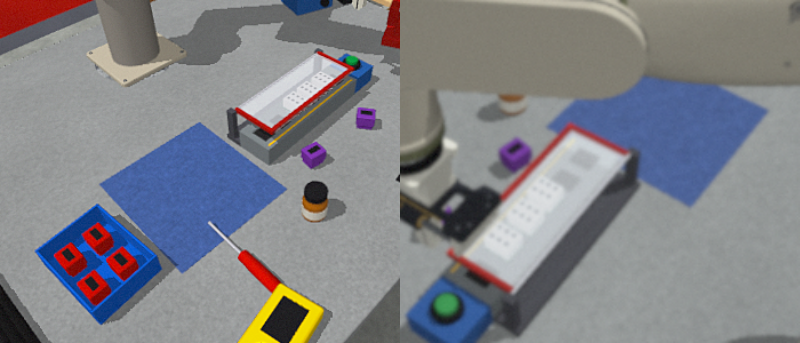

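The final view shows four caps in the bin, the cover level and shut over three modules, the button up, the jar and screwdriver where they were, and the arm clear. Handing in.

```bash
python3 -c "
from plant import robot
print(robot.close_job())"
```

```text
the job is handed in; nothing more can be done
None
```

I handed the job in at about 71 s: all four caps are in the bin, all three modules are home in sockets 2–4 (0 and 1 were blocked), the cover is shut and the start button was pressed and is up again; no verdict was shown.

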